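# Put four bench supplies back on their own mats

### The job

Each of the four supplies is standing on another one's mat. Put each in the middle of its own: the strip canister on the large round mat, the dropper bottle on the small round mat, the square carton on the square mat and the flat slide box on the oblong mat; the empty six-sided steel plate is there to set something down meanwhile. Keep them all upright the way they stand now, let go of them, and leave the roll of tape where it is.

Things in the scene. Friction and masses are not known exactly. Their poses are not given: they have to be found in the camera images.
- canister: test strip canister, upright white cylinder with a purple flip cap: 40 mm across the cap, 37 mm across the body below it, 85 mm tall; loose, 30 g; origin at the centre of its underside, z up along its axis. Belongs on the large round mat
- dropper: small dark brown dropper bottle with a black cap, 24 mm in diameter, 58 mm tall; loose, 70 g; origin at the centre of its underside, z up along its axis. Belongs on the small round mat
- carton: upright green carton with a square base, 40 x 40 mm, 77 mm tall; loose, 34 g; origin at the centre of its underside, x and y square to its sides, z up. Belongs on the square mat
- slides: flat low box of microscope slides lying on its broad face: 34 mm along its x, 52 mm along its y, 11 mm high; loose, 16 g; origin at the centre of its underside, z up. Belongs on the oblong mat
- mat_round_large: large round mat, 112 mm in diameter, fixed to the cart top, 3 mm thick; cork with a narrow white edge; origin at the centre of its underside (on the cart top, z = 0; its top is 3 mm higher), z up
- mat_round_small: small round mat, 76 mm in diameter, fixed to the cart top, 3 mm thick; cork with a narrow white edge; origin at the centre of its underside (on the cart top, z = 0; its top is 3 mm higher), z up
- mat_square: square mat, 90 x 90 mm, fixed to the cart top, 3 mm thick; cork with a narrow white edge; origin at the centre of its underside (on the cart top, z = 0; its top is 3 mm higher), z up
- mat_oblong: oblong mat, 70 mm along its x, 114 mm along its y, fixed to the cart top, 3 mm thick; cork with a narrow white edge; origin at the centre of its underside (on the cart top, z = 0; its top is 3 mm higher), z up
- spare_plate: bare six-sided steel plate, empty at the start, 100 mm across its corners, 3 mm thick, fixed to the cart top; origin at the centre of its underside (z = 0), z up: a free spot to set something down meanwhile
- tape: roll of white tape lying flat, 62 mm across, 19 mm high, loose; not part of the job, to be left where it is; origin at the centre of its underside
Things that resemble listed ones, but are neither listed nor needed, are in the scene too. Of the things that look like the canister, take the one that is nearest to the robot's base at the start.

How it is judged:
At the end, for the whole second after the job is handed in: Each supply stands on its own mat (canister: large round, dropper: small round, carton: square, slide box: oblong), its centre within 14 mm of the mat's centre, resting on the mat (underside less than 7 mm above the cart top), upright within 0.1 rad, released and at rest (horizontal distance between canister and mat_round_large below 0.014 m and z of canister in the frame of mat_round_large below 0.007 m and angle between each of canister, dropper, carton, slides's own z axis and vertical below 0.1 rad and linear speed of each of canister, dropper, carton, slides below 0.02 m/s and horizontal distance between dropper and mat_round_small below 0.014 m and z of dropper in the frame of mat_round_small below 0.007 m and horizontal distance between carton and mat_square below 0.014 m and z of carton in the frame of mat_square below 0.007 m and horizontal distance between slides and mat_oblong below 0.014 m and z of slides in the frame of mat_oblong below 0.007 m); the robot touches nothing.
It fails at once if the strip canister is tipped over (angle between canister's own z axis and vertical above 0.7 rad).
It fails at once if the dropper bottle is tipped over (angle between dropper's own z axis and vertical above 0.7 rad).
It fails at once if the carton is tipped over (angle between carton's own z axis and vertical above 0.7 rad).
It fails at once if the slide box is tipped over (angle between slides's own z axis and vertical above 0.7 rad).
It fails at once if the roll of tape is shifted by more than 20 mm (distance of tape from where it was at the start of the episode above 0.02 m).
It also fails if it takes over 134 s, if anything falls off the work surface, if the arm or the gripper's body presses on something with over 40 N, if the wrist force passes 120 N, or if a joint passes its speed limit or range.

### The arm

A 7-joint arm with a two-finger parallel gripper is mounted at the origin on a cart in front of the work surface, level with it; the furniture and walls round the work are solid. World frame = base frame: x ahead of the robot, y to its left, z up, the work surface at z = 0. Lengths are in m, angles in rad, forces in N, time in s.
With the tool pointing down it reaches from about 0.425 to 0.975 m from the base axis. Payload 16.7 kg.
Tool frame: the origin (TCP) lies midway between the tips of the shut fingers; the grasp point (between the pads) lies 19 mm behind it (r.hold_point_z is the distance from the TCP to the grasp point, in m); z points along the fingers, y is the line along which they close (so a half turn about z gives the same grasp; the last joint's range is limited). The gripper opens to 85 mm and grips with 20 to 120 N. Pads are 22 mm wide; open, the fingers measure 114 mm over their backs; the gripper's body (76 mm by 85 mm) begins 54 mm behind the grasp point. The pads swing forward as they close: fully open they stand 13 mm farther back than shut.
Start: joints at [1.19, 0.426, 0.074, 1.606, -0.034, 1.111, -0.067], TCP at [0.155, -0.657, 0.231] pointing down, gripper open.
Joint ranges: [-2.85, 2.85], [-0.5, 2.14], [-1.23, 1.37], [0.21, 2.46], [-1.02, 4.16], [0.16, 2.05], [-2.73, 2.73]. Speed limits (rad/s): [1.89, 1.89, 2.39, 2.39, 3.01, 3.01, 3.01].

### API

Orientations are given as a rotation vector (axis times angle).
In Python, from bench import telemetry, camera, r gives the robot as it stands. The module is installed in compiled form; this text tells all that it offers.
- The arm moves only by the tool send_rows, never from a script. Its argument "commands" is a list of rows, each an object of numbers: "x", "y", "z": the shift along the tool's x, y, z in units of 100 mm (1.0 is 100 mm); "spin": the turn about the tool's z in units of 1.5 rad (1.0 is 1.5 rad); "grip": the gripper command: -1 is shut, 1 is fully open, values between are in proportion. In form: [{"x": .., "y": .., "z": .., "spin": .., "grip": ..}, ...]. A call has 1 to 10 rows; each row shifts and turns the commanded pose from where the row before left it, along the tool's axes as they then stand; what a row does not reach is not made up. A row lasts 1/12 s, in which the tool goes at most 41.7 mm and 7.16 degrees, less where a joint would pass 70% of its speed; a pose out of reach is approached as far as the arm can. A call with a number of a shift or a turn outside -1 to 1 is refused whole. A call with a gripper value outside its range is refused whole. The fingers move at their own pace and stop on an object; the grip force is fixed at half the most. Time passes only in rows, so rows that do not move let the fingers close. It gives the time, the measured TCP pose, the force, the opening and the grip force at its end, in the units of the state.
- telemetry.observe(): the state, without advancing time (a new reading comes with each control period).
- camera(name): name is "side" or "top"; returns a dict with "pixels" (400x640x3 uint8, blue, green, red), "depth" (400x640 float32, m along the optical axis (not along the pixel's ray), 0 where there is no reading), "fx", "fy", "cx", "cy" (pixels), "xyz" and "orientation" of the camera in the world. Camera axes: x right, y up, looking along -z (the intrinsics and any distortion apply to the point x, -y, -z); pixel columns grow to the right and rows downward; lengths in m; the calibration is good to about 2 mm. A picture is of the moment at which its call begins.
- r.job_done(): hands the job in; it is judged then, once.
The state is a dict: "time_s": time; "joint_pos": joint angles; "joint_velocities": joint speeds; "tau": joint torques, N m; "eef_pos": TCP position; "tool_rot": TCP orientation; "wrist_force": force on the tool from outside, world axes, zero at the start; "torque": the same for the moment, N m; "opening": finger opening in m; "grip_force": force on a finger pad.
Only numpy, scipy, OpenCV 4.12 (cv2) and the standard library are available. Lean on these libraries where they do the work, as an engineer would, in place of code of your own. Each camera call takes 0.05 s, during which the arm holds its last target. There are 200 camera calls.

## Working session

There is one attempt and no reset: what is moved stays moved. The work goes in short steps, Python scripts to look and compute and a tool call to move; the robot and the scene stay as the last step left them, time stands still between calls to the robot, and variables do not carry over. Pictures are saved under pics/ and viewed, at most 14 in all, crops included, and the job is handed in when it is done.

Besides the shell and the picture viewer there is one more tool, called by a JSON object that holds its "name" and its "arguments". send_rows: Moves the arm, as the interface text tells. Shifts and turns lie within -1 to 1; 1 stands for 100 mm of shift or 1.5 rad of turn. Its arguments: {"type":"object","properties":{"commands":{"type":"array"}},"required":["commands"]}

```bash
mkdir -p pics; python3 - <<'E'
from bench import telemetry,camera,r
import cv2
for n in("side","top"):
    c=camera(n);cv2.imwrite(f"pics/{n}0.png",c["pixels"]);print(n,c["fx"],c["fy"],c["cx"],c["cy"],c["xyz"],c["orientation"],[k for k in c])
print(telemetry.observe(),r.hold_point_z)
E
```

```text
side 470.3058468174278 470.3058468174278 313.6735900241482 201.52415109668402 [0.05674702 0.81591374 0.44830875] [ 0.47454352 -1.40490105 -2.1851616 ] ['pixels', 'depth', 'fx', 'fy', 'cx', 'cy', 'xyz', 'orientation']
top 362.76191661444756 362.76191661444756 325.8541281169004 196.02776254542744 [0.4650631  0.05636444 0.87964137] [ 0.10467214 -0.11147189 -1.56747877] ['pixels', 'depth', 'fx', 'fy', 'cx', 'cy', 'xyz', 'orientation']
{'time_s': 0.1, 'joint_pos': array([ 1.18947119,  0.42664564,  0.07381718,  1.60653373, -0.03404375,
        1.11077414, -0.06708903]), 'joint_velocities': array([ 0.00027005, -0.00274687, -0.00039666, -0.00110295, -0.00131214,
       -0.00029481,  0.00132713]), 'tau': array([ 7.14201364e-03, -9.51533175e+01,  3.77046660e+00, -4.64403498e+01,
        1.96075399e-02,  6.55664073e-03,  8.90503679e-05]), 'eef_pos': array([ 0.15498413, -0.65660306,  0.23069954]), 'tool_rot': array([-3.11943423e+00, -3.63268626e-01,  3.72622873e-04]), 'wrist_force': array([-0.40994872,  0.06763839, -0.5731517 ]), 'torque': array([0.04157745, 0.04492396, 0.05964483]), 'grip_force': 0.0, 'opening': 0.0855560973972955} 0.0187
```

View pics/side0.png

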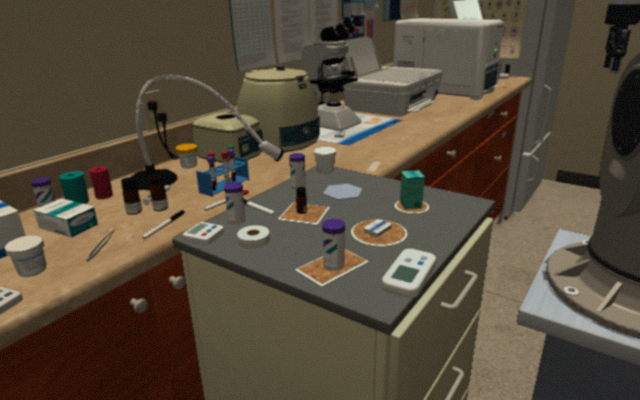

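View pics/top0.png

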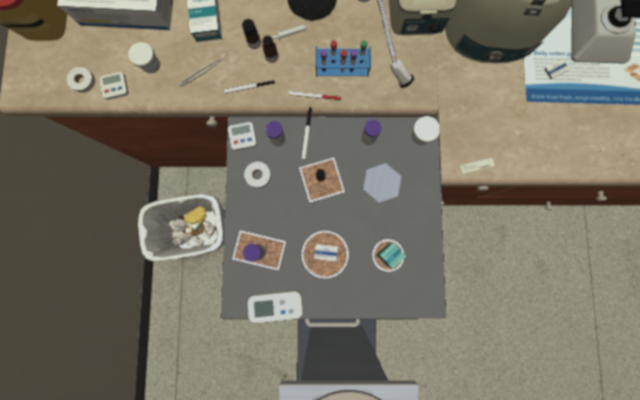

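Top view: the canister (252,252) is on the oblong mat, the slides (326,252) on the large round, the carton (390,255) on the small round and the dropper (320,175) on the square. The plate is at (382,183) and the tape at (257,174). So there are two swaps.

```bash
cat > h.py <<'E'
import numpy as np,cv2
from scipy.spatial.transform import Rotation as R
from bench import telemetry,camera,r
def ray(c,uv,z):
    uv=np.atleast_2d(np.asarray(uv,float))
    d=np.c_[(uv[:,0]-c["cx"])/c["fx"],-(uv[:,1]-c["cy"])/c["fy"],-np.ones(len(uv))]@R.from_rotvec(c["orientation"]).as_matrix().T
    o=np.asarray(c["xyz"]); return (o+d*((z-o[2])/d[:,2])[:,None])[:,:2]
def points(c):
    v,u=np.mgrid[:400,:640]; D=c["depth"]
    p=np.stack([(u-c["cx"])/c["fx"]*D,-(v-c["cy"])/c["fy"]*D,-D],-1)
    return p@R.from_rotvec(c["orientation"]).as_matrix().T+c["xyz"]
def rect(P):
    (c,s,a)=cv2.minAreaRect((P*1000).astype(np.float32)); b=cv2.boxPoints((c,s,a)); e=b[1]-b[0];f=b[2]-b[1]
    if np.hypot(*e)<np.hypot(*f): e=f
    return np.round(c,1),np.round(s,1),"long-edge dir deg %.1f"%(np.degrees(np.arctan2(e[1],e[0]))%180)
def blob(mask,seed=None):
    n,l,st,ce=cv2.connectedComponentsWithStats(mask.astype(np.uint8))
    return [(l==i,st[i],ce[i]) for i in range(1,n) if st[i,4]>25]
E
cat > look.py <<'E'
from h import *
c=camera("top");P=points(c);hsv=cv2.cvtColor(c["pixels"],cv2.COLOR_BGR2HSV);Z=P[...,2]
roi=np.zeros((400,640),bool);roi[120:315,228:440]=1
cork=roi&(((hsv[...,1]>70)&(hsv[...,0]<20)&(hsv[...,2]>80)))
for m,st,ce in blob(cv2.morphologyEx(cork.astype(np.uint8),cv2.MORPH_CLOSE,np.ones((5,5)))):
    if st[4]<150: continue
    ys,xs=np.nonzero(m); W=ray(c,np.c_[xs,ys],.003); cc,rr=cv2.minEnclosingCircle((W*1000).astype(np.float32))
    print("cork",np.round(ce),st[4],"rect",rect(W),"circ",np.round(cc,1),round(rr,1))
for m,st,ce in blob(roi&(Z>.007)&(Z<.2)):
    zt=np.percentile(Z[m],90); t=m&(Z>zt-.006); ys,xs=np.nonzero(t); W=ray(c,np.c_[xs,ys],zt)
    print("obj",np.round(ce),st[4],"top %.3f"%zt,"rect",rect(W),"mean",np.round(W.mean(0)*1000,1))
d=roi&(np.abs(hsv[...,0].astype(int)-115)<12)&(hsv[...,2]>125)&(hsv[...,1]>20)
for m,st,ce in blob(d):
    if st[4]>400: ys,xs=np.nonzero(m);print("plate?",ce,st[4],ray(c,[ce],.003))
b=c["pixels"][115:320,220:445];cv2.imwrite("pics/z%d.png"%(telemetry.observe()["time_s"]*100),cv2.resize(b,None,fx=2.6,fy=2.6,interpolation=3))
E
python3 look.py; ls pics
```

```text
cork [322. 180.] 909 rect (array([628.1,  63.4]), array([77.5, 77.8]), 'long-edge dir deg 106.5') circ [627.8  63.1] 52.8
cork [261. 249.] 696 rect (array([456.6, 213. ]), array([101.7,  57.6]), 'long-edge dir deg 76.6') circ [455.4 213.5] 56.2
cork [324. 255.] 989 rect (array([446. ,  55.7]), array([96.6, 97.9]), 'long-edge dir deg 90.0') circ [446.7  55.3] 49.8
obj [275. 133.] 368 top 0.084 rect (array([727.8, 173.1]), array([40.1, 36.4]), 'long-edge dir deg 1.0') mean [728.  172.8]
obj [307. 129.] 60 top 0.010 rect (array([750.9, 100.8]), array([ 9.9, 51.9]), 'long-edge dir deg 172.5') mean [752.7 100.2]
obj [371. 132.] 364 top 0.084 rect (array([731.8, -52.1]), array([36.5, 37.9]), 'long-edge dir deg 179.2') mean [732.2 -52.5]
obj [425. 131.] 577 top 0.061 rect (array([ 733.5, -182.6]), array([50.9, 59.2]), 'long-edge dir deg 90.1') mean [ 735. -182.]
obj [241. 136.] 615 top 0.016 rect (array([733.6, 260.2]), array([62.5, 62. ]), 'long-edge dir deg 11.9') mean [733.9 260.4]
obj [304. 150.] 36 top 0.010 rect (array([698.6, 106.2]), array([ 8.2, 43.4]), 'long-edge dir deg 175.9') m
[... 163 characters left out ...]
op 0.059 rect (array([632.3,  66.3]), array([18.8, 18.4]), 'long-edge dir deg 0.1') mean [632.1  66.7]
obj [390. 256.] 450 top 0.079 rect (array([444.6, -91.9]), array([40.2, 40.5]), 'long-edge dir deg 132.0') mean [444.6 -92. ]
obj [253. 253.] 339 top 0.087 rect (array([451.8, 214.4]), array([36.2, 38.9]), 'long-edge dir deg 90.0') mean [451.4 214.3]
obj [325. 253.] 320 top 0.014 rect (array([450.1,  54.1]), array([51.8, 34. ]), 'long-edge dir deg 83.7') mean [450.2  54.2]
obj [275. 304.] 1133 top 0.021 rect (array([336.2, 171.4]), array([124.1,  49. ]), 'long-edge dir deg 90.0') mean [333.5 169. ]
plate? [381.78608696 182.10434783] 575 [[ 0.6211125  -0.08468711]]
side0.png
top0.png
z15.png
```

```bash
cat > mats.py <<'E'
from h import *
c=camera("top");P=points(c);px=c["pixels"].astype(int);Z=P[...,2]
g=np.median(px[200:225,300:420].reshape(-1,3),0);print(g)
v,u=np.mgrid[:400,:640];W=ray(c,np.c_[u.ravel(),v.ravel()],.003).reshape(400,640,2)
m0=(np.abs(px-g).max(-1)>25)
for n,ctr,h in (("small",(.4446,-.092),.06),("large",(.446,.055),.075),("oblong",(.457,.213),.075),("square",(.628,.063),.07),("plate",(.621,-.085),.065)):
    m=m0&(np.abs(W-ctr).max(-1)<h)
    if n!="plate": m&=(Z<.008)
    b=max(blob(cv2.morphologyEx(m.astype(np.uint8),cv2.MORPH_CLOSE,np.ones((3,3)))),key=lambda b:b[1][4])[0]
    w=W[b]; cc,rr=cv2.minEnclosingCircle((w*1000).astype(np.float32)); print(n,b.sum(),rect(w),"circ",np.round(cc,1),round(rr,1))
E
python3 mats.py
```

```text
[102. 106. 106.]
small 426 (array([445. , -95.1]), array([78.6, 78.6]), 'long-edge dir deg 115.8') circ [444.5 -96.1] 40.5
large 1552 (array([447.3,  55.8]), array([112.4, 113.2]), 'long-edge dir deg 180.0') circ [447.2  55.5] 58.0
oblong 1185 (array([456.7, 213.1]), array([118.2,  74.7]), 'long-edge dir deg 76.6') circ [457.7 212.6] 67.2
square 1344 (array([628. ,  63.6]), array([94.8, 94.5]), 'long-edge dir deg 16.8') circ [627.9  63. ] 63.9
plate 1120 (array([620.7, -85.4]), array([99.1, 88.4]), 'long-edge dir deg 49.6') circ [620.5 -85.3] 49.8
```

View pics/z15.png

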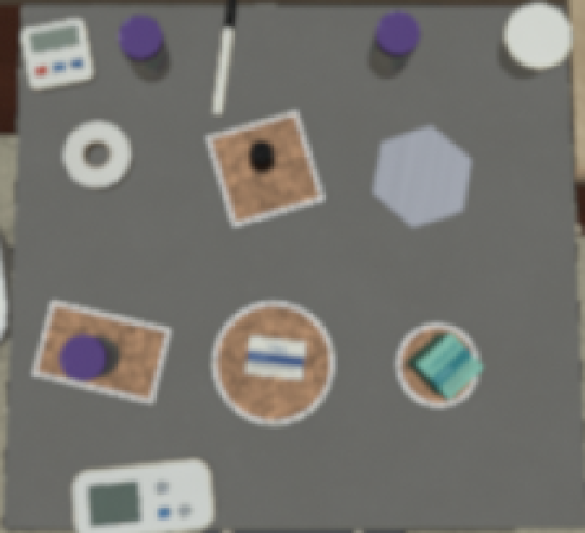

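The crop confirms the layout, and the mat fits agree. I'll spin the tool first so the fingers close along world x, then swing round the base.

{"name": "send_rows", "arguments": {"commands": [{"spin":-0.08,"grip":1},{"spin":-0.08,"grip":1},{"spin":-0.08,"grip":1},{"spin":-0.08,"grip":1},{"spin":-0.08,"grip":1},{"spin":-0.08,"grip":1},{"spin":-0.08,"grip":1},{"spin":-0.08,"grip":1},{"spin":-0.08,"grip":1},{"spin":-0.08,"grip":1}]}}

```text
$.commands[0]: bad value
```

{"name": "send_rows", "arguments": {"commands": [{"spin":-0.02,"x":0.2,"y":0.15,"grip":1},{"x":0.25,"y":0.2,"grip":1},{"x":0.25,"y":0.2,"grip":1},{"x":0.25,"y":0.2,"grip":1},{"x":0.25,"y":0.2,"grip":1},{"x":0.25,"y":0.2,"grip":1},{"x":0.25,"y":0.2,"grip":1},{"x":0.25,"y":0.2,"grip":1},{"x":0.25,"y":0.2,"grip":1},{"x":0.25,"y":0.2,"grip":1}]}}

```text
$.commands[0]: bad value
```

{"name": "send_rows", "arguments": {"commands": [{"x":0.3,"y":0.2,"grip":1},{"x":0.3,"y":0.2,"grip":1},{"x":0.3,"y":0.2,"grip":1},{"x":0.3,"y":0.15,"grip":1},{"x":0.3,"y":0.1,"grip":1},{"x":0.3,"grip":1},{"x":0.3,"grip":1},{"x":0.3,"grip":1},{"x":0.3,"grip":1},{"grip":1}]}}

```text
$.commands[0]: bad value
```

{"name": "send_rows", "arguments": {"commands": [{"x":0,"y":0,"z":0,"spin":-0.08,"grip":1},{"x":0,"y":0,"z":0,"spin":-0.08,"grip":1},{"x":0,"y":0,"z":0,"spin":-0.08,"grip":1},{"x":0,"y":0,"z":0,"spin":-0.08,"grip":1},{"x":0,"y":0,"z":0,"spin":-0.08,"grip":1},{"x":0,"y":0,"z":0,"spin":-0.08,"grip":1},{"x":0,"y":0,"z":0,"spin":-0.08,"grip":1},{"x":0,"y":0,"z":0,"spin":-0.08,"grip":1},{"x":0,"y":0,"z":0,"spin":-0.08,"grip":1},{"x":0,"y":0,"z":0,"spin":-0.08,"grip":1}]}}

```text
time_s: 1.03
eef_pos: [0.155, -0.6568, 0.2311]
tool_rot: [-2.364, -2.068, -0.0]
wrist_force: [0.1, 0.3, -0.7]
opening: 0.0855
grip_force: 0.0
```

{"name": "send_rows", "arguments": {"commands": [{"x":0.2,"y":0.15,"z":0,"spin":-0.015,"grip":1},{"x":0.25,"y":0.2,"z":0,"spin":0,"grip":1},{"x":0.25,"y":0.2,"z":0,"spin":0,"grip":1},{"x":0.25,"y":0.2,"z":0,"spin":0,"grip":1},{"x":0.25,"y":0.2,"z":0,"spin":0,"grip":1},{"x":0.25,"y":0.2,"z":0,"spin":0,"grip":1},{"x":0.25,"y":0.2,"z":0,"spin":0,"grip":1},{"x":0.25,"y":0.2,"z":0,"spin":0,"grip":1},{"x":0.25,"y":0.2,"z":0,"spin":0,"grip":1},{"x":0.25,"y":0.2,"z":0,"spin":0,"grip":1}]}}

```text
time_s: 1.87
eef_pos: [0.3784, -0.4354, 0.2314]
tool_rot: [-2.347, -2.088, 0.0]
wrist_force: [0.4, -1.2, -0.0]
opening: 0.0852
grip_force: 0.0
```

{"name": "send_rows", "arguments": {"commands": [{"x":0.3,"y":0.2,"z":0,"spin":0,"grip":1},{"x":0.3,"y":0.2,"z":0,"spin":0,"grip":1},{"x":0.3,"y":0.2,"z":0,"spin":0,"grip":1},{"x":0.3,"y":0.2,"z":0,"spin":0,"grip":1},{"x":0.3,"y":0.2,"z":0,"spin":0,"grip":1},{"x":0.3,"y":0.2,"z":0,"spin":0,"grip":1},{"x":0.3,"y":0,"z":0,"spin":0,"grip":1},{"x":0.3,"y":0,"z":0,"spin":0,"grip":1},{"x":0.3,"y":0,"z":0,"spin":0,"grip":1},{"x":0,"y":0,"z":0,"spin":0,"grip":1}]}}

```text
time_s: 2.7
eef_pos: [0.5292, -0.1761, 0.2316]
tool_rot: [-2.339, -2.095, -0.002]
wrist_force: [1.0, 0.5, -0.9]
opening: 0.0853
grip_force: 0.0
```

{"name": "send_rows", "arguments": {"commands": [{"x":0.275,"y":-0.13,"z":0.12,"spin":0,"grip":1},{"x":0.275,"y":-0.13,"z":0.12,"spin":0,"grip":1},{"x":0.275,"y":-0.13,"z":0.12,"spin":0,"grip":1},{"x":0.275,"y":-0.13,"z":0.12,"spin":0,"grip":1},{"x":0.275,"y":-0.13,"z":0.12,"spin":0,"grip":1},{"x":0.275,"y":-0.13,"z":0.12,"spin":0,"grip":1},{"x":0.275,"y":-0.13,"z":0.12,"spin":0,"grip":1},{"x":0.275,"y":-0.13,"z":0.12,"spin":0,"grip":1},{"x":0,"y":0,"z":0,"spin":0,"grip":1},{"x":0,"y":0,"z":0,"spin":0,"grip":1}]}}

```text
time_s: 3.53
eef_pos: [0.4498, 0.0494, 0.135]
tool_rot: [-2.343, -2.091, 0.001]
wrist_force: [0.6, -1.5, 0.3]
opening: 0.0854
grip_force: 0.0
```

```bash
cat > go.py <<'E'
import sys
from h import *
# usage: go.py x y z(mm): tool-frame shift in row units from the present pose; optional 4th: yaw of tool x (deg)
t=np.array(sys.argv[1:4],float)/1000;s=telemetry.observe();M=R.from_rotvec(s["tool_rot"]).as_matrix()
yaw=np.degrees(np.arctan2(M[1,0],M[0,0]));print("shift",np.round(M.T@(t-s["eef_pos"])*10,3),"yaw %.1f"%yaw,"t",s["time_s"],np.round(s["eef_pos"]*1000,1),"j",np.round(s["joint_pos"],2))
E
python3 go.py 450 54 4
```

```text
shift [ 0.046 -0.002  1.31 ] yaw 83.5 t 3.5333 [449.8  49.4 135. ] j [ 0.28  0.24 -0.59  2.15  0.18  0.8  -0.54]
```

{"name": "send_rows", "arguments": {"commands": [{"x":0.045,"y":0,"z":0.2,"spin":0,"grip":1},{"x":0,"y":0,"z":0.2,"spin":0,"grip":1},{"x":0,"y":0,"z":0.2,"spin":0,"grip":1},{"x":0,"y":0,"z":0.2,"spin":0,"grip":1},{"x":0,"y":0,"z":0.2,"spin":0,"grip":1},{"x":0,"y":0,"z":0.15,"spin":0,"grip":1},{"x":0,"y":0,"z":0.1,"spin":0,"grip":1},{"x":0,"y":0,"z":0.06,"spin":0,"grip":1},{"x":0,"y":0,"z":0,"spin":0,"grip":1},{"x":0,"y":0,"z":0,"spin":0,"grip":1}]}}

```text
time_s: 4.37
eef_pos: [0.4514, 0.0524, 0.0047]
tool_rot: [2.347, 2.088, 0.0]
wrist_force: [0.2, 0.4, 0.3]
opening: 0.085
grip_force: 0.0
```

{"name": "send_rows", "arguments": {"commands": [{"x":0,"y":0,"z":0,"spin":0,"grip":-1},{"x":0,"y":0,"z":0,"spin":0,"grip":-1},{"x":0,"y":0,"z":0,"spin":0,"grip":-1},{"x":0,"y":0,"z":0,"spin":0,"grip":-1},{"x":0,"y":0,"z":0,"spin":0,"grip":-1},{"x":0,"y":0,"z":0,"spin":0,"grip":-1},{"x":0,"y":0,"z":0,"spin":0,"grip":-1},{"x":0,"y":0,"z":0,"spin":0,"grip":-1},{"x":0,"y":0,"z":0,"spin":0,"grip":-1},{"x":0,"y":0,"z":0,"spin":0,"grip":-1}]}}

```text
time_s: 5.2
eef_pos: [0.4513, 0.0526, 0.005]
tool_rot: [2.346, 2.088, 0.001]
wrist_force: [-4.5, -0.5, 17.6]
opening: 0.0324
grip_force: 58.3
```

{"name": "send_rows", "arguments": {"commands": [{"x":0,"y":0,"z":-0.05,"spin":0,"grip":-1},{"x":0,"y":0,"z":-0.15,"spin":0,"grip":-1},{"x":0,"y":0,"z":-0.2,"spin":0,"grip":-1},{"x":0,"y":0,"z":-0.2,"spin":0,"grip":-1},{"x":0,"y":0,"z":-0.2,"spin":0,"grip":-1},{"x":0,"y":0,"z":-0.1,"spin":0,"grip":-1},{"x":0,"y":0,"z":-0.05,"spin":0,"grip":-1},{"x":0,"y":0,"z":0,"spin":0,"grip":-1}]}}

```text
time_s: 5.87
eef_pos: [0.4515, 0.0525, 0.1]
tool_rot: [2.347, 2.087, 0.002]
wrist_force: [0.6, 0.2, 0.0]
opening: 0.0322
grip_force: 60.3
```

```bash
python3 - <<'E'
from h import *
c=camera("side");cv2.imwrite("pics/s1.png",cv2.resize(c["pixels"][120:310,230:510],None,fx=2.5,fy=2.5))
E
python3 go.py 620 -85 6
```

```text
shift [-1.168  1.838  0.933] yaw 83.3 t 5.9167 [451.1  52.4  99.2] j [ 0.25  0.3  -0.58  2.18  0.25  0.73 -0.61]
```

View pics/s1.png

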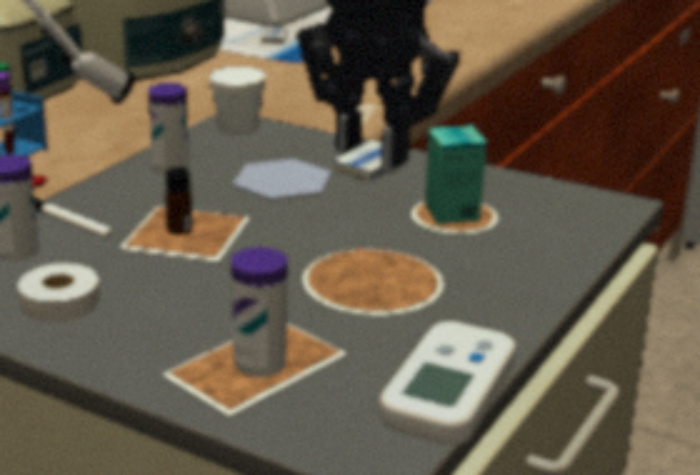

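The slide box is held level at the fingertips (365,157). Next I carry it to the plate.

{"name": "send_rows", "arguments": {"commands": [{"x":-0.07,"y":0.11,"z":0,"spin":0,"grip":-1},{"x":-0.145,"y":0.23,"z":0,"spin":0,"grip":-1},{"x":-0.145,"y":0.23,"z":0,"spin":0,"grip":-1},{"x":-0.145,"y":0.23,"z":0,"spin":0,"grip":-1},{"x":-0.145,"y":0.23,"z":0,"spin":0,"grip":-1},{"x":-0.145,"y":0.23,"z":0,"spin":0,"grip":-1},{"x":-0.145,"y":0.23,"z":0,"spin":0,"grip":-1},{"x":-0.145,"y":0.23,"z":0,"spin":0,"grip":-1},{"x":-0.08,"y":0.12,"z":0,"spin":0,"grip":-1},{"x":0,"y":0,"z":0,"spin":0,"grip":-1}]}}

```text
time_s: 6.75
eef_pos: [0.6218, -0.0877, 0.0972]
tool_rot: [-2.35, -2.084, 0.002]
wrist_force: [-1.1, -1.2, -0.9]
opening: 0.0324
grip_force: 60.3
```

{"name": "send_rows", "arguments": {"commands": [{"x":0,"y":0,"z":0.1,"spin":0,"grip":-1},{"x":0,"y":0,"z":0.2,"spin":0,"grip":-1},{"x":0,"y":0,"z":0.2,"spin":0,"grip":-1},{"x":0,"y":0,"z":0.2,"spin":0,"grip":-1},{"x":0,"y":0,"z":0.12,"spin":0,"grip":-1},{"x":0,"y":0,"z":0.06,"spin":0,"grip":-1},{"x":0,"y":0,"z":0.04,"spin":0,"grip":-1},{"x":0,"y":0,"z":0,"spin":0,"grip":-1},{"x":0,"y":0,"z":0,"spin":0,"grip":-1}]}}

```text
time_s: 7.5
eef_pos: [0.6206, -0.0843, 0.0079]
tool_rot: [2.347, 2.088, 0.001]
wrist_force: [0.6, 0.1, 0.1]
opening: 0.0322
grip_force: 60.3
```

{"name": "send_rows", "arguments": {"commands": [{"x":0,"y":0,"z":0.025,"spin":0,"grip":-1},{"x":0,"y":0,"z":0,"spin":0,"grip":-1},{"x":0,"y":0,"z":0,"spin":0,"grip":1},{"x":0,"y":0,"z":0,"spin":0,"grip":1},{"x":0,"y":0,"z":0,"spin":0,"grip":1},{"x":0,"y":0,"z":0,"spin":0,"grip":1},{"x":0,"y":0,"z":0,"spin":0,"grip":1},{"x":0,"y":0,"z":0,"spin":0,"grip":1},{"x":0,"y":0,"z":-0.1,"spin":0,"grip":1},{"x":0,"y":0,"z":-0.2,"spin":0,"grip":1}]}}

```text
time_s: 8.33
eef_pos: [0.6188, -0.0843, 0.0337]
tool_rot: [-2.345, -2.087, 0.003]
wrist_force: [-1.0, -0.2, 0.6]
opening: 0.0854
grip_force: 0.0
```

{"name": "send_rows", "arguments": {"commands": [{"x":0,"y":0,"z":-0.3,"spin":0,"grip":1},{"x":0,"y":0,"z":-0.3,"spin":0,"grip":1},{"x":0.1,"y":-0.07,"z":-0.3,"spin":0,"grip":1},{"x":0.2,"y":-0.145,"z":-0.2,"spin":0,"grip":1},{"x":0.2,"y":-0.145,"z":0,"spin":0,"grip":1},{"x":0.2,"y":-0.145,"z":0,"spin":0,"grip":1},{"x":0.2,"y":-0.145,"z":0,"spin":0,"grip":1},{"x":0.2,"y":-0.145,"z":0,"spin":0,"grip":1},{"x":0.2,"y":-0.145,"z":0,"spin":0,"grip":1},{"x":0.2,"y":-0.145,"z":0,"spin":0,"grip":1}]}}

```text
time_s: 9.17
eef_pos: [0.5292, 0.0781, 0.1457]
tool_rot: [2.347, 2.088, 0.001]
wrist_force: [0.3, -0.5, 0.4]
opening: 0.0855
grip_force: 0.0
```

{"name": "send_rows", "arguments": {"commands": [{"x":0.2,"y":-0.145,"z":0,"spin":0,"grip":1},{"x":0.2,"y":-0.145,"z":0,"spin":0,"grip":1},{"x":0.2,"y":-0.145,"z":0,"spin":0,"grip":1},{"x":0.2,"y":-0.145,"z":0,"spin":0,"grip":1},{"x":0.2,"y":-0.145,"z":0,"spin":0,"grip":1},{"x":0.2,"y":-0.145,"z":0,"spin":0,"grip":1},{"x":0.1,"y":-0.07,"z":0,"spin":0,"grip":1},{"x":0,"y":0,"z":0,"spin":0,"grip":1},{"x":0,"y":0,"z":0,"spin":0,"grip":1}]}}

```text
time_s: 9.92
eef_pos: [0.4515, 0.2175, 0.1454]
tool_rot: [2.345, 2.09, 0.001]
wrist_force: [-0.0, -1.2, 0.4]
opening: 0.0855
grip_force: 0.0
```

```bash
python3 go.py 451.5 214.4 36; python3 look.py|grep obj
```

```text
shift [-0.031  0.003  1.094] yaw 83.4 t 9.9167 [451.5 217.5 145.4] j [-0.02  0.31 -0.65  2.04  0.25  0.86 -0.92]
obj [275. 133.] 366 top 0.084 rect (array([727.8, 173.1]), array([38.2, 37.3]), 'long-edge dir deg 44.7') mean [727.9 172.9]
obj [306. 132.] 70 top 0.011 rect (array([745.6, 101.4]), array([ 9.2, 62.9]), 'long-edge dir deg 173.1') mean [746.4 101.5]
obj [371. 132.] 362 top 0.084 rect (array([731.8, -52.1]), array([36.5, 37.9]), 'long-edge dir deg 179.2') mean [731.9 -52.5]
obj [425. 131.] 577 top 0.061 rect (array([ 732.3, -182.7]), array([53.3, 59.1]), 'long-edge dir deg 90.1') mean [ 735. -182.]
obj [241. 136.] 607 top 0.016 rect (array([733.7, 260.3]), array([62.1, 61.7]), 'long-edge dir deg 11.9') mean [733.7 260.4]
obj [257. 175.] 467 top 0.019 rect (array([636.7, 220. ]), array([61.6, 60.3]), 'long-edge dir deg 1.2') mean [636.4 219.8]
obj [320. 175.] 110 top 0.060 rect (array([632.2,  66.3]), array([18.8, 18.4]), 'long-edge dir deg 0.1') mean [631.9  66.8]
obj [382. 182.] 302 top 0.014 rect (array([619.9, -82.4]), array([52.2, 34.9]), 'long-edge dir deg 83.6') mean [620.2 -82.6]
obj [390. 256.] 450 top 0.079 rect (array([445.1, -92.3]), array([39.4, 40.4]), 'long-edge dir deg 133.8') mean [444.6 -92.2]
obj [256. 252.] 254 top 0.087 rect (array([452.8, 207.9]), array([37.8, 25.3]), 'long-edge dir deg 10.5') mean [452.5 209. ]
obj [284. 303.] 774 top 0.021 rect (array([336.2, 156.7]), array([94.7, 49. ]), 'long-edge dir deg 90.0') mean [335.6 149.4]
```

{"name": "send_rows", "arguments": {"commands": [{"x":-0.03,"y":0,"z":0.1,"spin":0,"grip":1},{"x":0,"y":0,"z":0.2,"spin":0,"grip":1},{"x":0,"y":0,"z":0.2,"spin":0,"grip":1},{"x":0,"y":0,"z":0.2,"spin":0,"grip":1},{"x":0,"y":0,"z":0.2,"spin":0,"grip":1},{"x":0,"y":0,"z":0.12,"spin":0,"grip":1},{"x":0,"y":0,"z":0.07,"spin":0,"grip":1},{"x":0,"y":0,"z":0,"spin":0,"grip":1}]}}

```text
time_s: 10.63
eef_pos: [0.4508, 0.2134, 0.0345]
tool_rot: [-2.347, -2.087, 0.003]
wrist_force: [0.1, -0.1, 0.4]
opening: 0.0853
grip_force: 0.0
```

{"name": "send_rows", "arguments": {"commands": [{"x":0,"y":0,"z":0,"spin":0,"grip":-1},{"x":0,"y":0,"z":0,"spin":0,"grip":-1},{"x":0,"y":0,"z":0,"spin":0,"grip":-1},{"x":0,"y":0,"z":0,"spin":0,"grip":-1},{"x":0,"y":0,"z":0,"spin":0,"grip":-1},{"x":0,"y":0,"z":0,"spin":0,"grip":-1},{"x":0,"y":0,"z":0,"spin":0,"grip":-1},{"x":0,"y":0,"z":0,"spin":0,"grip":-1},{"x":0,"y":0,"z":0,"spin":0,"grip":-1}]}}

```text
time_s: 11.38
eef_pos: [0.4518, 0.2144, 0.0366]
tool_rot: [2.347, 2.088, 0.002]
wrist_force: [-1.7, -0.8, 7.8]
opening: 0.0361
grip_force: 58.9
```

{"name": "send_rows", "arguments": {"commands": [{"x":0,"y":0,"z":-0.05,"spin":0,"grip":-1},{"x":0,"y":0,"z":-0.1,"spin":0,"grip":-1},{"x":0,"y":0,"z":-0.15,"spin":0,"grip":-1},{"x":0,"y":0,"z":-0.15,"spin":0,"grip":-1},{"x":0,"y":0,"z":-0.05,"spin":0,"grip":-1},{"x":0,"y":0,"z":0,"spin":0,"grip":-1}]}}

```text
time_s: 11.88
eef_pos: [0.4522, 0.2145, 0.0875]
tool_rot: [2.347, 2.087, 0.004]
wrist_force: [1.0, 1.0, -0.8]
opening: 0.0364
grip_force: 59.9
```

```bash
python3 go.py 447 55.5 36
```

```text
shift [-1.586  0.133  0.514] yaw 83.3 t 11.8833 [452.2 214.5  87.5] j [-0.06  0.4  -0.61  2.09  0.33  0.75 -0.99]
```

{"name": "send_rows", "arguments": {"commands": [{"x":-0.08,"y":0,"z":0,"spin":0,"grip":-1},{"x":-0.2,"y":0.02,"z":0,"spin":0,"grip":-1},{"x":-0.2,"y":0.02,"z":0,"spin":0,"grip":-1},{"x":-0.2,"y":0.02,"z":0,"spin":0,"grip":-1},{"x":-0.2,"y":0.02,"z":0,"spin":0,"grip":-1},{"x":-0.2,"y":0.02,"z":0,"spin":0,"grip":-1},{"x":-0.2,"y":0.02,"z":0,"spin":0,"grip":-1},{"x":-0.2,"y":0.01,"z":0,"spin":0,"grip":-1},{"x":-0.1,"y":0,"z":0,"spin":0,"grip":-1},{"x":0,"y":0,"z":0,"spin":0,"grip":-1}]}}

```text
time_s: 12.72
eef_pos: [0.4449, 0.0533, 0.0851]
tool_rot: [-2.35, -2.085, 0.003]
wrist_force: [-0.1, -0.5, 0.2]
opening: 0.0363
grip_force: 59.9
```

{"name": "send_rows", "arguments": {"commands": [{"x":0,"y":0,"z":0.1,"spin":0,"grip":-1},{"x":0,"y":0,"z":0.15,"spin":0,"grip":-1},{"x":0,"y":0,"z":0.12,"spin":0,"grip":-1},{"x":0,"y":0,"z":0.06,"spin":0,"grip":-1},{"x":0,"y":0,"z":0.04,"spin":0,"grip":-1},{"x":0,"y":0,"z":0,"spin":0,"grip":-1},{"x":0,"y":0,"z":0,"spin":0,"grip":-1}]}}

```text
time_s: 13.3
eef_pos: [0.4459, 0.0563, 0.0388]
tool_rot: [-2.346, -2.089, -0.0]
wrist_force: [-0.3, 0.2, -0.3]
opening: 0.0358
grip_force: 59.9
```

```bash
python3 go.py 447 55.5 36
```

```text
shift [-0.007  0.012  0.028] yaw 83.4 t 13.3 [445.9  56.3  38.8] j [ 0.2   0.4  -0.54  2.22  0.37  0.6  -0.73]
```

{"name": "send_rows", "arguments": {"commands": [{"x":0,"y":0,"z":0.025,"spin":0,"grip":-1},{"x":0,"y":0,"z":0,"spin":0,"grip":-1},{"x":0,"y":0,"z":0,"spin":0,"grip":1},{"x":0,"y":0,"z":0,"spin":0,"grip":1},{"x":0,"y":0,"z":0,"spin":0,"grip":1},{"x":0,"y":0,"z":0,"spin":0,"grip":1},{"x":0,"y":0,"z":0,"spin":0,"grip":1},{"x":0,"y":0,"z":0,"spin":0,"grip":1},{"x":0,"y":0,"z":-0.2,"spin":0,"grip":1},{"x":0,"y":0,"z":-0.3,"spin":0,"grip":1}]}}

```text
time_s: 14.13
eef_pos: [0.4442, 0.0557, 0.0851]
tool_rot: [-2.344, -2.087, 0.005]
wrist_force: [-0.3, -0.3, 0.2]
opening: 0.0854
grip_force: 0.0
```

{"name": "send_rows", "arguments": {"commands": [{"x":0,"y":0,"z":-0.3,"spin":0,"grip":1},{"x":0,"y":0,"z":-0.3,"spin":0,"grip":1},{"x":-0.14,"y":0.23,"z":0,"spin":0,"grip":1},{"x":-0.15,"y":0.24,"z":0,"spin":0,"grip":1},{"x":-0.15,"y":0.24,"z":0,"spin":0,"grip":1},{"x":-0.15,"y":0.24,"z":0,"spin":0,"grip":1},{"x":-0.15,"y":0.24,"z":0,"spin":0,"grip":1},{"x":-0.15,"y":0.24,"z":0,"spin":0,"grip":1},{"x":-0.15,"y":0.24,"z":0,"spin":0,"grip":1},{"x":-0.135,"y":0.215,"z":0,"spin":0,"grip":1}]}}

```text
time_s: 14.97
eef_pos: [0.6204, -0.0843, 0.1461]
tool_rot: [-2.348, -2.088, 0.0]
wrist_force: [0.7, -0.2, -0.2]
opening: 0.0856
grip_force: 0.0
```

{"name": "send_rows", "arguments": {"commands": [{"x":0,"y":0,"z":0,"spin":0,"grip":1},{"x":0,"y":0,"z":0,"spin":0,"grip":1}]}}

```text
time_s: 15.13
eef_pos: [0.6198, -0.0838, 0.1457]
tool_rot: [-2.348, -2.086, 0.0]
wrist_force: [-0.4, -0.0, 0.3]
opening: 0.0855
grip_force: 0.0
```

```bash
python3 go.py 620 -82.5 5; python3 look.py|grep -E "0.08|cork"
```

```text
shift [0.012 0.002 1.407] yaw 83.2 t 15.1333 [619.8 -83.8 145.7] j [ 0.42  0.48 -0.51  1.77  0.28  0.96 -0.32]
cork [322. 180.] 908 rect (array([628.2,  63.3]), array([77.5, 77.6]), 'long-edge dir deg 106.6') circ [627.8  63.1] 52.8
cork [259. 250.] 1039 rect (array([456.8, 213. ]), array([101.7,  57.8]), 'long-edge dir deg 76.8') circ [455.4 213.5] 56.2
cork [325. 252.] 1079 rect (array([446. ,  55.7]), array([96.6, 97.9]), 'long-edge dir deg 90.0') circ [446.7  55.4] 49.9
obj [275. 133.] 366 top 0.083 rect (array([728. , 173.1]), array([38. , 37.6]), 'long-edge dir deg 46.5') mean [728.  172.9]
obj [371. 132.] 362 top 0.083 rect (array([731.9, -52.1]), array([36.5, 37.9]), 'long-edge dir deg 179.2') mean [732.2 -52.5]
obj [323. 263.] 270 top 0.087 rect (array([429.5,  60.1]), array([38.1, 36.6]), 'long-edge dir deg 0.0') mean [429.  60.]
```

```bash
python3 - <<'E'
from h import *
a=camera("side")["pixels"][120:310,230:510];b=camera("top")["pixels"][160:300,230:430]
cv2.imwrite("pics/s2.png",np.hstack([cv2.resize(a,(400,300)),cv2.resize(b,(400,300))]))
E
```

```text
(no output)
```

View pics/s2.png

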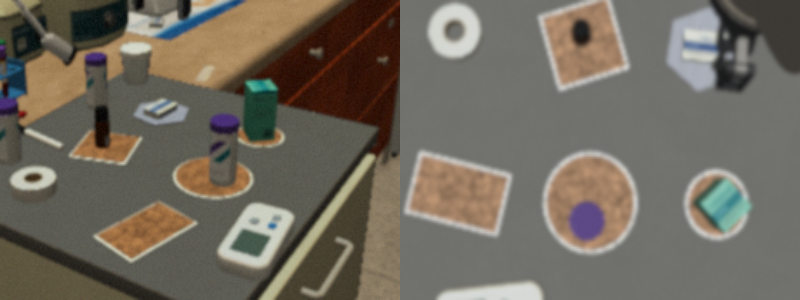

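The canister stands upright but about 17 mm off towards the base, at (429,60), so I'll mend it after the slides. Picking up the slides now.

{"name": "send_rows", "arguments": {"commands": [{"x":0.01,"y":0,"z":0.2,"spin":0,"grip":1},{"x":0,"y":0,"z":0.25,"spin":0,"grip":1},{"x":0,"y":0,"z":0.25,"spin":0,"grip":1},{"x":0,"y":0,"z":0.25,"spin":0,"grip":1},{"x":0,"y":0,"z":0.2,"spin":0,"grip":1},{"x":0,"y":0,"z":0.15,"spin":0,"grip":1},{"x":0,"y":0,"z":0.09,"spin":0,"grip":1},{"x":0,"y":0,"z":0,"spin":0,"grip":1},{"x":0,"y":0,"z":0,"spin":0,"grip":1}]}}

```text
time_s: 16.03
eef_pos: [0.6197, -0.0816, 0.0078]
tool_rot: [2.347, 2.089, 0.0]
wrist_force: [-0.0, -0.2, 0.2]
opening: 0.0854
grip_force: 0.0
```

{"name": "send_rows", "arguments": {"commands": [{"x":0,"y":0,"z":0,"spin":0,"grip":-1},{"x":0,"y":0,"z":0,"spin":0,"grip":-1},{"x":0,"y":0,"z":0,"spin":0,"grip":-1},{"x":0,"y":0,"z":0,"spin":0,"grip":-1},{"x":0,"y":0,"z":0,"spin":0,"grip":-1},{"x":0,"y":0,"z":0,"spin":0,"grip":-1},{"x":0,"y":0,"z":0,"spin":0,"grip":-1},{"x":0,"y":0,"z":0,"spin":0,"grip":-1},{"x":0,"y":0,"z":0,"spin":0,"grip":-1},{"x":0,"y":0,"z":0,"spin":0,"grip":-1}]}}

```text
time_s: 16.87
eef_pos: [0.6199, -0.082, 0.0083]
tool_rot: [2.347, 2.088, 0.001]
wrist_force: [-3.1, -0.4, 11.6]
opening: 0.0323
grip_force: 58.7
```

{"name": "send_rows", "arguments": {"commands": [{"x":0,"y":0,"z":-0.05,"spin":0,"grip":-1},{"x":0,"y":0,"z":-0.2,"spin":0,"grip":-1},{"x":0,"y":0,"z":-0.25,"spin":0,"grip":-1},{"x":0,"y":0,"z":-0.3,"spin":0,"grip":-1},{"x":0,"y":0,"z":-0.3,"spin":0,"grip":-1},{"x":0,"y":0,"z":-0.1,"spin":0,"grip":-1},{"x":0,"y":0,"z":0,"spin":0,"grip":-1},{"x":0,"y":0,"z":0,"spin":0,"grip":-1}]}}

```text
time_s: 17.53
eef_pos: [0.6196, -0.0821, 0.1278]
tool_rot: [2.347, 2.087, 0.001]
wrist_force: [1.2, 0.1, -1.8]
opening: 0.0319
grip_force: 59.7
```

```bash
python3 go.py 457 213 5
```

```text
shift [ 2.742 -1.96   1.225] yaw 83.3 t 17.5333 [619.6 -82.1 127.8] j [ 0.42  0.5  -0.51  1.79  0.3   0.93 -0.34]
```

{"name": "send_rows", "arguments": {"commands": [{"x":0.1,"y":-0.07,"z":0,"spin":0,"grip":-1},{"x":0.22,"y":-0.16,"z":0,"spin":0,"grip":-1},{"x":0.22,"y":-0.16,"z":0,"spin":0,"grip":-1},{"x":0.22,"y":-0.16,"z":0,"spin":0,"grip":-1},{"x":0.22,"y":-0.16,"z":0,"spin":0,"grip":-1},{"x":0.22,"y":-0.16,"z":0,"spin":0,"grip":-1},{"x":0.22,"y":-0.16,"z":0,"spin":0,"grip":-1},{"x":0.22,"y":-0.16,"z":0,"spin":0,"grip":-1},{"x":0.22,"y":-0.16,"z":0,"spin":0,"grip":-1},{"x":0.22,"y":-0.16,"z":0,"spin":0,"grip":-1}]}}

```text
time_s: 18.37
eef_pos: [0.4916, 0.1436, 0.1262]
tool_rot: [-2.346, -2.088, 0.003]
wrist_force: [0.5, 0.7, 0.4]
opening: 0.0322
grip_force: 59.7
```

{"name": "send_rows", "arguments": {"commands": [{"x":0.22,"y":-0.16,"z":0,"spin":0,"grip":-1},{"x":0.22,"y":-0.16,"z":0,"spin":0,"grip":-1},{"x":0.22,"y":-0.16,"z":0,"spin":0,"grip":-1},{"x":0.1,"y":-0.05,"z":0,"spin":0,"grip":-1},{"x":0,"y":0,"z":0,"spin":0.04,"grip":-1},{"x":0,"y":0,"z":0,"spin":0.04,"grip":-1},{"x":0,"y":0,"z":0.2,"spin":0,"grip":-1},{"x":0,"y":0,"z":0.2,"spin":0,"grip":-1},{"x":0,"y":0,"z":0.2,"spin":0,"grip":-1},{"x":0,"y":0,"z":0.2,"spin":0,"grip":-1}]}}

```text
time_s: 19.2
eef_pos: [0.4488, 0.2236, 0.0456]
tool_rot: [-2.467, -1.944, 0.002]
wrist_force: [0.5, 0.1, -0.9]
opening: 0.0319
grip_force: 59.7
```

{"name": "send_rows", "arguments": {"commands": [{"x":0,"y":0,"z":0.2,"spin":0,"grip":-1},{"x":0,"y":0,"z":0.1,"spin":0,"grip":-1},{"x":0,"y":0,"z":0.05,"spin":0,"grip":-1},{"x":0,"y":0,"z":0,"spin":0,"grip":-1},{"x":0,"y":0,"z":0,"spin":0,"grip":-1}]}}

```text
time_s: 19.62
eef_pos: [0.4499, 0.2242, 0.0127]
tool_rot: [-2.468, -1.944, 0.0]
wrist_force: [0.4, -0.8, 1.1]
opening: 0.0322
grip_force: 59.7
```

```bash
python3 go.py 457 213 8
```

```text
shift [-0.092  0.095  0.047] yaw 76.5 t 19.6167 [449.9 224.2  12.7] j [-0.16  0.52 -0.52  2.12  0.44  0.61 -1.23]
```

{"name": "send_rows", "arguments": {"commands": [{"x":-0.05,"y":0.05,"z":0,"spin":0,"grip":-1},{"x":-0.04,"y":0.045,"z":0,"spin":0,"grip":-1},{"x":0,"y":0,"z":0.04,"spin":0,"grip":-1},{"x":0,"y":0,"z":0,"spin":0,"grip":-1},{"x":0,"y":0,"z":0,"spin":0,"grip":-0.1},{"x":0,"y":0,"z":0,"spin":0,"grip":0.1},{"x":0,"y":0,"z":0,"spin":0,"grip":0.5},{"x":0,"y":0,"z":0,"spin":0,"grip":1},{"x":0,"y":0,"z":0,"spin":0,"grip":1},{"x":0,"y":0,"z":0,"spin":0,"grip":1}]}}

```text
time_s: 20.45
eef_pos: [0.457, 0.2131, 0.0084]
tool_rot: [-2.468, -1.944, -0.0]
wrist_force: [0.4, 0.6, 0.5]
opening: 0.0855
grip_force: 0.0
```

{"name": "send_rows", "arguments": {"commands": [{"x":0,"y":0,"z":-0.2,"spin":0,"grip":1},{"x":0,"y":0,"z":-0.3,"spin":0,"grip":1},{"x":0,"y":0,"z":-0.3,"spin":0,"grip":1},{"x":0,"y":0,"z":-0.3,"spin":0,"grip":1},{"x":0,"y":0,"z":-0.3,"spin":0,"grip":1},{"x":-0.3,"y":0.02,"z":0,"spin":0,"grip":1},{"x":-0.3,"y":0.02,"z":0,"spin":0,"grip":1},{"x":-0.3,"y":0.02,"z":0,"spin":0,"grip":1},{"x":-0.3,"y":0.02,"z":0,"spin":0,"grip":1},{"x":-0.3,"y":0,"z":0,"spin":0,"grip":1}]}}

```text
time_s: 21.28
eef_pos: [0.4293, 0.0639, 0.1485]
tool_rot: [2.468, 1.944, 0.001]
wrist_force: [-0.0, 0.4, 0.2]
opening: 0.0853
grip_force: 0.0
```

{"name": "send_rows", "arguments": {"commands": [{"x":0,"y":0,"z":0,"spin":0,"grip":1},{"x":0,"y":0,"z":0,"spin":0,"grip":1}]}}

```text
time_s: 21.45
eef_pos: [0.4295, 0.0637, 0.1485]
tool_rot: [2.47, 1.94, -0.0]
wrist_force: [0.1, 0.3, -0.0]
opening: 0.0855
grip_force: 0.0
```

```bash
python3 go.py 429.3 60 38; python3 look.py|grep obj
```

```text
shift [-0.036  0.007  1.105] yaw 76.3 t 21.45 [429.5  63.7 148.5] j [ 0.26  0.18 -0.6   2.18  0.14  0.82 -0.67]
obj [275. 133.] 366 top 0.084 rect (array([727.9, 173. ]), array([38. , 37.5]), 'long-edge dir deg 46.5') mean [728.  172.9]
obj [305. 139.] 104 top 0.010 rect (array([727.1, 103.7]), array([  9.2, 100.5]), 'long-edge dir deg 173.1') mean [728.1 103.7]
obj [371. 132.] 361 top 0.084 rect (array([731.8, -52.1]), array([36.5, 37.9]), 'long-edge dir deg 179.2') mean [732.2 -52.6]
obj [425. 131.] 579 top 0.061 rect (array([ 733.6, -181.6]), array([50.9, 61.3]), 'long-edge dir deg 90.1') mean [ 735.2 -181.8]
obj [241. 136.] 616 top 0.016 rect (array([733.7, 260.4]), array([62.1, 61.6]), 'long-edge dir deg 11.9') mean [733.8 260.6]
obj [257. 175.] 465 top 0.019 rect (array([636.6, 220. ]), array([61.6, 60.3]), 'long-edge dir deg 1.2') mean [636.4 219.8]
obj [320. 175.] 109 top 0.059 rect (array([631.1,  66.3]), array([21.1, 18.4]), 'long-edge dir deg 0.2') mean [632.   66.6]
obj [255. 246.] 136 top 0.014 rect (array([469. , 214.2]), array([27.4, 59.8]), 'long-edge dir deg 109.2') mean [465.7 219.2]
obj [390. 256.] 452 top 0.079 rect (array([445.2, -92.3]), array([39.4, 40.3]), 'long-edge dir deg 133.8') mean [444.7 -92.2]
obj [252. 306.] 176 top 0.021 rect (array([329.2, 222.9]), array([43.2, 24.2]), 'long-edge dir deg 15.9') mean [329.1 221.1]
```

{"name": "send_rows", "arguments": {"commands": [{"x":-0.035,"y":0,"z":0.1,"spin":0,"grip":1},{"x":0,"y":0,"z":0.2,"spin":0,"grip":1},{"x":0,"y":0,"z":0.2,"spin":0,"grip":1},{"x":0,"y":0,"z":0.2,"spin":0,"grip":1},{"x":0,"y":0,"z":0.2,"spin":0,"grip":1},{"x":0,"y":0,"z":0.12,"spin":0,"grip":1},{"x":0,"y":0,"z":0.08,"spin":0,"grip":1},{"x":0,"y":0,"z":0,"spin":0,"grip":1},{"x":0,"y":0,"z":0,"spin":0,"grip":1}]}}

```text
time_s: 22.25
eef_pos: [0.4286, 0.0626, 0.0381]
tool_rot: [-2.466, -1.945, 0.001]
wrist_force: [0.2, 0.6, -0.6]
opening: 0.0849
grip_force: 0.0
```

{"name": "send_rows", "arguments": {"commands": [{"x":0,"y":0,"z":0,"spin":0,"grip":-1},{"x":0,"y":0,"z":0,"spin":0,"grip":-1},{"x":0,"y":0,"z":0,"spin":0,"grip":-1},{"x":0,"y":0,"z":0,"spin":0,"grip":-1},{"x":0,"y":0,"z":0,"spin":0,"grip":-1},{"x":0,"y":0,"z":0,"spin":0,"grip":-1},{"x":0,"y":0,"z":0,"spin":0,"grip":-1},{"x":0,"y":0,"z":0,"spin":0,"grip":-1},{"x":0,"y":0,"z":0,"spin":0,"grip":-1}]}}

```text
time_s: 23.0
eef_pos: [0.4292, 0.0619, 0.039]
tool_rot: [2.468, 1.943, 0.001]
wrist_force: [-3.3, 0.0, 11.4]
opening: 0.0369
grip_force: 58.5
```

{"name": "send_rows", "arguments": {"commands": [{"x":0,"y":0,"z":-0.05,"spin":0,"grip":-1},{"x":0,"y":0,"z":-0.05,"spin":0,"grip":-1},{"x":0,"y":0.08,"z":0,"spin":0,"grip":-1},{"x":0,"y":0.08,"z":0,"spin":0,"grip":-1},{"x":0,"y":0.015,"z":0,"spin":0,"grip":-1},{"x":0,"y":0,"z":0,"spin":0,"grip":-1},{"x":0,"y":0,"z":0,"spin":0,"grip":-1}]}}

```text
time_s: 23.58
eef_pos: [0.4458, 0.0577, 0.0481]
tool_rot: [-2.468, -1.943, 0.001]
wrist_force: [0.6, -0.2, -0.5]
opening: 0.0366
grip_force: 59.8
```

```bash
python3 go.py 446.5 55.5 38; python3 look.py|grep "0.08"
```

```text
shift [-0.02   0.012  0.101] yaw 76.4 t 23.5833 [445.8  57.7  48.1] j [ 0.18  0.38 -0.52  2.22  0.33  0.61 -0.82]
obj [275. 133.] 367 top 0.084 rect (array([727.8, 173. ]), array([38.3, 37.2]), 'long-edge dir deg 44.7') mean [727.9 173. ]
obj [371. 132.] 361 top 0.083 rect (array([731.9, -52.1]), array([36.5, 37.9]), 'long-edge dir deg 179.2') mean [731.8 -52.4]
plate? [382.55536028 182.52899824] 569 [[ 0.62005687 -0.08655416]]
```

{"name": "send_rows", "arguments": {"commands": [{"x":-0.02,"y":0.01,"z":0.05,"spin":0,"grip":-1},{"x":0,"y":0,"z":0.04,"spin":0,"grip":-1},{"x":0,"y":0,"z":0,"spin":0,"grip":-1},{"x":0,"y":0,"z":0,"spin":0,"grip":-0.1},{"x":0,"y":0,"z":0,"spin":0,"grip":-0.05},{"x":0,"y":0,"z":0,"spin":0,"grip":0},{"x":0,"y":0,"z":0,"spin":0,"grip":0.1},{"x":0,"y":0,"z":0,"spin":0,"grip":0.2},{"x":0,"y":0,"z":0,"spin":0,"grip":0.3},{"x":0,"y":0,"z":0,"spin":0,"grip":0.3}]}}

```text
time_s: 24.47
eef_pos: [0.4464, 0.0556, 0.0394]
tool_rot: [2.468, 1.944, 0.0]
wrist_force: [-0.5, -0.0, 1.0]
opening: 0.0558
grip_force: 0.0
```

```bash
python3 go.py 446.5 55.5 38; python3 - <<'E'
from h import *
c=camera("side");cv2.imwrite("pics/s3.png",cv2.resize(c["pixels"][120:310,230:510],None,fx=2.5,fy=2.5))
E
```

```text
shift [-0.001  0.001  0.014] yaw 76.4 t 24.4667 [446.4  55.6  39.4] j [ 0.17  0.4  -0.51  2.22  0.35  0.59 -0.83]
```

View pics/s3.png

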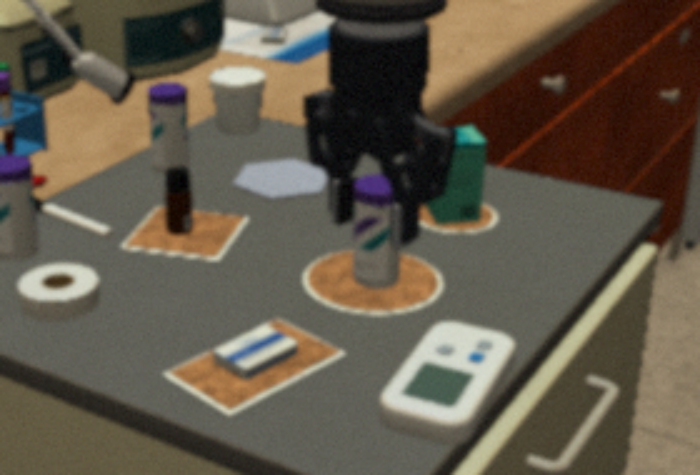

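The canister stands at the middle of the round mat (base near 377,280) and the slides are on the oblong mat. I lift away and move to the dropper.

{"name": "send_rows", "arguments": {"commands": [{"x":0,"y":0,"z":-0.1,"spin":0,"grip":0.4},{"x":0,"y":0,"z":-0.2,"spin":0,"grip":0.5},{"x":0,"y":0,"z":-0.3,"spin":0,"grip":0.7},{"x":0,"y":0,"z":-0.3,"spin":0,"grip":0.7},{"x":0,"y":0,"z":-0.2,"spin":0,"grip":0.7},{"x":0,"y":0.25,"z":0,"spin":0,"grip":0.7},{"x":0,"y":0.3,"z":0,"spin":0,"grip":0.7},{"x":0,"y":0.3,"z":0,"spin":0,"grip":0.7},{"x":0.1,"y":0.3,"z":0,"spin":0,"grip":0.7},{"x":0.1,"y":0.3,"z":0,"spin":0,"grip":0.7}]}}

```text
time_s: 25.35
eef_pos: [0.5933, 0.0402, 0.1502]
tool_rot: [2.469, 1.942, 0.0]
wrist_force: [0.5, 1.1, 0.4]
opening: 0.0724
grip_force: 0.0
```

{"name": "send_rows", "arguments": {"commands": [{"x":0.1,"y":0.3,"z":0,"spin":0,"grip":0.7},{"x":0,"y":0,"z":0,"spin":0,"grip":0.7},{"x":0,"y":0,"z":0,"spin":0,"grip":0.7}]}}

```text
time_s: 25.6
eef_pos: [0.6242, 0.0442, 0.1494]
tool_rot: [-2.467, -1.943, -0.001]
wrist_force: [-1.5, 1.1, -0.2]
opening: 0.0728
grip_force: 0.0
```

```bash
python3 go.py 632 66.5 18; python3 look.py|grep -E "obj"|tail -6
```

```text
shift [0.234 0.024 1.315] yaw 76.5 t 25.6 [624.2  44.2 149.4] j [ 0.22  0.48 -0.52  1.77  0.28  0.97 -0.65]
obj [431. 127.] 239 top 0.061 rect (array([ 745.3, -193.7]), array([54.7, 32.8]), 'long-edge dir deg 42.9') mean [ 741.5 -193. ]
obj [241. 136.] 614 top 0.016 rect (array([733.8, 260.5]), array([62.1, 61.5]), 'long-edge dir deg 11.9') mean [733.7 260.6]
obj [257. 175.] 461 top 0.019 rect (array([636.7, 220. ]), array([61.6, 60.3]), 'long-edge dir deg 1.2') mean [636.3 219.7]
obj [259. 250.] 322 top 0.014 rect (array([457.3, 210.5]), array([52.4, 33.2]), 'long-edge dir deg 76.2') mean [457.2 210.5]
obj [325. 257.] 260 top 0.087 rect (array([443.3,  55.8]), array([36.2, 36.7]), 'long-edge dir deg 90.0') mean [443.1  55.2]
obj [275. 304.] 1139 top 0.021 rect (array([336.2, 171.5]), array([124.2,  49. ]), 'long-edge dir deg 90.0') mean [333.4 168.8]
```

{"name": "send_rows", "arguments": {"commands": [{"x":0.234,"y":0.024,"z":0,"spin":0,"grip":0.7},{"x":0,"y":0,"z":0.2,"spin":0,"grip":0.7},{"x":0,"y":0,"z":0.25,"spin":0,"grip":0.7},{"x":0,"y":0,"z":0.25,"spin":0,"grip":0.7},{"x":0,"y":0,"z":0.25,"spin":0,"grip":0.7},{"x":0,"y":0,"z":0.2,"spin":0,"grip":0.7},{"x":0,"y":0,"z":0.15,"spin":0,"grip":0.7},{"x":0,"y":0,"z":0.09,"spin":0,"grip":0.7},{"x":0,"y":0,"z":0,"spin":0,"grip":0.7},{"x":0,"y":0,"z":0,"spin":0,"grip":0.7}]}}

```text
time_s: 26.48
eef_pos: [0.6314, 0.066, 0.011]
tool_rot: [2.468, 1.944, 0.0]
wrist_force: [0.1, 0.3, 0.1]
opening: 0.0726
grip_force: 0.0
```

{"name": "send_rows", "arguments": {"commands": [{"x":0,"y":0,"z":0,"spin":0,"grip":0},{"x":0,"y":0,"z":0,"spin":0,"grip":-0.3},{"x":0,"y":0,"z":0,"spin":0,"grip":-0.4},{"x":0,"y":0,"z":0,"spin":0,"grip":-1},{"x":0,"y":0,"z":0,"spin":0,"grip":-1},{"x":0,"y":0,"z":0,"spin":0,"grip":-1},{"x":0,"y":0,"z":0,"spin":0,"grip":-1},{"x":0,"y":0,"z":0,"spin":0,"grip":-1},{"x":0,"y":0,"z":0,"spin":0,"grip":-1}]}}

```text
time_s: 27.23
eef_pos: [0.6317, 0.0659, 0.0112]
tool_rot: [2.468, 1.943, 0.001]
wrist_force: [-2.0, 0.1, 9.0]
opening: 0.0228
grip_force: 58.3
```

{"name": "send_rows", "arguments": {"commands": [{"x":0,"y":0,"z":-0.05,"spin":0,"grip":-1},{"x":0,"y":0,"z":-0.1,"spin":0,"grip":-1},{"x":0,"y":0,"z":-0.15,"spin":0,"grip":-1},{"x":0,"y":0,"z":-0.15,"spin":0,"grip":-1},{"x":0,"y":0,"z":-0.05,"spin":0,"grip":-1},{"x":0,"y":0,"z":0,"spin":0,"grip":-1},{"x":0,"y":0,"z":0,"spin":0,"grip":-1}]}}

```text
time_s: 27.82
eef_pos: [0.6316, 0.0657, 0.061]
tool_rot: [2.468, 1.943, 0.001]
wrist_force: [-0.8, -0.9, -0.4]
opening: 0.0226
grip_force: 58.7
```

```bash
python3 go.py 620 -85 10
```

```text
shift [-1.492  0.24   0.51 ] yaw 76.4 t 27.8167 [631.6  65.7  61. ] j [ 0.15  0.6  -0.48  1.8   0.36  0.83 -0.74]
```

{"name": "send_rows", "arguments": {"commands": [{"x":-0.1,"y":0.02,"z":0,"spin":0,"grip":-1},{"x":-0.2,"y":0.03,"z":0,"spin":0,"grip":-1},{"x":-0.22,"y":0.035,"z":0,"spin":0,"grip":-1},{"x":-0.22,"y":0.035,"z":0,"spin":0,"grip":-1},{"x":-0.22,"y":0.035,"z":0,"spin":0,"grip":-1},{"x":-0.22,"y":0.035,"z":0,"spin":0,"grip":-1},{"x":-0.2,"y":0.03,"z":0,"spin":0,"grip":-1},{"x":-0.1,"y":0.02,"z":0,"spin":0,"grip":-1},{"x":0,"y":0,"z":0,"spin":0,"grip":-1},{"x":0,"y":0,"z":0,"spin":0,"grip":-1}]}}

```text
time_s: 28.65
eef_pos: [0.6197, -0.0837, 0.0599]
tool_rot: [-2.468, -1.942, 0.0]
wrist_force: [-0.7, 0.2, -0.3]
opening: 0.0228
grip_force: 58.7
```

{"name": "send_rows", "arguments": {"commands": [{"x":0,"y":0,"z":0.1,"spin":0,"grip":-1},{"x":0,"y":0,"z":0.15,"spin":0,"grip":-1},{"x":0,"y":0,"z":0.12,"spin":0,"grip":-1},{"x":0,"y":0,"z":0.07,"spin":0,"grip":-1},{"x":0,"y":0,"z":0.04,"spin":0,"grip":-1},{"x":0,"y":0,"z":0,"spin":0,"grip":-1},{"x":0,"y":0,"z":0,"spin":0,"grip":-1}]}}

```text
time_s: 29.23
eef_pos: [0.6198, -0.0831, 0.0118]
tool_rot: [-2.467, -1.944, 0.001]
wrist_force: [0.2, -0.7, -0.2]
opening: 0.0227
grip_force: 58.7
```

```bash
python3 go.py 620 -85 11.2
```

```text
shift [-0.018  0.006  0.006] yaw 76.5 t 29.2333 [619.8 -83.1  11.8] j [ 0.36  0.65 -0.44  1.84  0.39  0.74 -0.53]
```

{"name": "send_rows", "arguments": {"commands": [{"x":0,"y":0,"z":0.005,"spin":0,"grip":-0.45},{"x":0,"y":0,"z":0,"spin":0,"grip":-0.4},{"x":0,"y":0,"z":0,"spin":0,"grip":-0.35},{"x":0,"y":0,"z":0,"spin":0,"grip":-0.3},{"x":0,"y":0,"z":0,"spin":0,"grip":-0.2},{"x":0,"y":0,"z":0,"spin":0,"grip":-0.1},{"x":0,"y":0,"z":0,"spin":0,"grip":0},{"x":0,"y":0,"z":-0.1,"spin":0,"grip":0.1},{"x":0,"y":0,"z":-0.2,"spin":0,"grip":0.2},{"x":0,"y":0,"z":-0.3,"spin":0,"grip":0.4}]}}

```text
time_s: 30.07
eef_pos: [0.6186, -0.0834, 0.0711]
tool_rot: [-2.466, -1.942, 0.004]
wrist_force: [-0.1, -0.2, 0.3]
opening: 0.0594
grip_force: 0.0
```

{"name": "send_rows", "arguments": {"commands": [{"x":0,"y":0,"z":-0.3,"spin":0,"grip":1},{"x":0,"y":0,"z":-0.3,"spin":0,"grip":1},{"x":0,"y":0,"z":-0.2,"spin":0,"grip":1},{"x":-0.07,"y":-0.24,"z":0,"spin":0,"grip":1},{"x":-0.07,"y":-0.24,"z":0,"spin":0,"grip":1},{"x":-0.07,"y":-0.24,"z":0,"spin":0,"grip":1},{"x":-0.07,"y":-0.24,"z":0,"spin":0,"grip":1},{"x":-0.07,"y":-0.24,"z":0,"spin":0,"grip":1},{"x":-0.07,"y":-0.24,"z":0,"spin":0,"grip":1},{"x":-0.08,"y":-0.24,"z":0,"spin":0,"grip":1}]}}

```text
time_s: 30.9
eef_pos: [0.4438, -0.0927, 0.1524]
tool_rot: [2.467, 1.944, 0.0]
wrist_force: [0.2, -0.5, -0.3]
opening: 0.0861
grip_force: 0.0
```

{"name": "send_rows", "arguments": {"commands": [{"x":0,"y":0,"z":0,"spin":0.078,"grip":1},{"x":0,"y":0,"z":0,"spin":0.078,"grip":1},{"x":0,"y":0,"z":0,"spin":0.078,"grip":1},{"x":0,"y":0,"z":0,"spin":0.078,"grip":1},{"x":0,"y":0,"z":0,"spin":0.078,"grip":1},{"x":0,"y":0,"z":0,"spin":0,"grip":1},{"x":0,"y":0,"z":0,"spin":0,"grip":1}]}}

```text
time_s: 31.48
eef_pos: [0.445, -0.0927, 0.1524]
tool_rot: [2.921, 1.155, 0.001]
wrist_force: [0.3, 0.2, -0.0]
opening: 0.0857
grip_force: 0.0
```

```bash
python3 go.py 444.8 -92.2 33; python3 look.py|grep obj|grep -v "7[234][0-9]"
```

```text
shift [ 1.000e-03 -6.000e-03  1.194e+00] yaw 43.2 t 31.4833 [445.  -92.7 152.4] j [ 0.51  0.2  -0.49  2.14  0.13  0.83 -0.88]
obj [257. 175.] 464 top 0.019 rect (array([636.7, 220. ]), array([61.6, 60.3]), 'long-edge dir deg 1.2') mean [636.4 219.9]
obj [382. 180.] 119 top 0.059 rect (array([619.6, -80.9]), array([18.4, 21. ]), 'long-edge dir deg 178.7') mean [619.6 -81.4]
obj [259. 250.] 322 top 0.014 rect (array([457.5, 210.4]), array([52.4, 33.8]), 'long-edge dir deg 76.2') mean [457.4 210.3]
obj [386. 253.] 251 top 0.079 rect (array([450.6, -87. ]), array([24.2, 40.4]), 'long-edge dir deg 134.1') mean [449.9 -82.8]
obj [325. 256.] 262 top 0.087 rect (array([443.3,  55.8]), array([36.2, 36.7]), 'long-edge dir deg 90.0') mean [443.3  55.2]
obj [275. 304.] 1132 top 0.021 rect (array([336.2, 171.5]), array([124.2,  49. ]), 'long-edge dir deg 90.0') mean [333.6 168.9]
```

{"name": "send_rows", "arguments": {"commands": [{"x":0,"y":0,"z":0.1,"spin":0,"grip":1},{"x":0,"y":0,"z":0.2,"spin":0,"grip":1},{"x":0,"y":0,"z":0.25,"spin":0,"grip":1},{"x":0,"y":0,"z":0.25,"spin":0,"grip":1},{"x":0,"y":0,"z":0.2,"spin":0,"grip":1},{"x":0,"y":0,"z":0.12,"spin":0,"grip":1},{"x":0,"y":0,"z":0.05,"spin":0,"grip":1},{"x":0,"y":0,"z":0,"spin":0,"grip":1},{"x":0,"y":0,"z":0,"spin":0,"grip":1}]}}

```text
time_s: 32.28
eef_pos: [0.445, -0.0927, 0.0349]
tool_rot: [-2.923, -1.151, 0.0]
wrist_force: [0.6, -0.4, -0.3]
opening: 0.0851
grip_force: 0.0
```

{"name": "send_rows", "arguments": {"commands": [{"x":0,"y":0,"z":0,"spin":0,"grip":0.3},{"x":0,"y":0,"z":0,"spin":0,"grip":0},{"x":0,"y":0,"z":0,"spin":0,"grip":-1},{"x":0,"y":0,"z":0,"spin":0,"grip":-1},{"x":0,"y":0,"z":0,"spin":0,"grip":-1},{"x":0,"y":0,"z":0,"spin":0,"grip":-1},{"x":0,"y":0,"z":0,"spin":0,"grip":-1},{"x":0,"y":0,"z":0,"spin":0,"grip":-1},{"x":0,"y":0,"z":0,"spin":0,"grip":-1}]}}

```text
time_s: 33.03
eef_pos: [0.4454, -0.093, 0.0355]
tool_rot: [2.923, 1.149, 0.001]
wrist_force: [-1.6, -0.1, 11.4]
opening: 0.0396
grip_force: 59.0
```

{"name": "send_rows", "arguments": {"commands": [{"x":0,"y":0,"z":-0.05,"spin":0,"grip":-1},{"x":0,"y":0,"z":-0.1,"spin":0,"grip":-1},{"x":0,"y":0,"z":-0.2,"spin":0,"grip":-1},{"x":0,"y":0,"z":-0.3,"spin":0,"grip":-1},{"x":0,"y":0,"z":-0.3,"spin":0,"grip":-1},{"x":0,"y":0,"z":-0.05,"spin":0,"grip":-1},{"x":0,"y":0,"z":0,"spin":0,"grip":-1},{"x":0,"y":0,"z":0,"spin":0,"grip":-1}]}}

```text
time_s: 33.7
eef_pos: [0.4449, -0.0931, 0.1352]
tool_rot: [2.923, 1.149, 0.001]
wrist_force: [0.2, 0.4, -1.4]
opening: 0.0394
grip_force: 60.2
```

```bash
python3 go.py 628 63.4 36;python3 mats.py | grep small
```

```text
shift [2.406 0.1   0.993] yaw 42.9 t 33.7 [444.9 -93.1 135.2] j [ 0.51  0.23 -0.49  2.15  0.15  0.79 -0.9 ]
small 405 (array([452.6, -79.7]), array([44. , 77.6]), 'long-edge dir deg 156.8') circ [448.2 -90.1] 39.0
```

{"name": "send_rows", "arguments": {"commands": [{"x":0.1,"y":0,"z":0,"spin":0,"grip":-1},{"x":0.25,"y":0.01,"z":0,"spin":0,"grip":-1},{"x":0.25,"y":0.01,"z":0,"spin":0,"grip":-1},{"x":0.27,"y":0.01,"z":0,"spin":0,"grip":-1},{"x":0.27,"y":0.01,"z":0,"spin":0,"grip":-1},{"x":0.27,"y":0.02,"z":0,"spin":0,"grip":-1},{"x":0.27,"y":0.01,"z":0,"spin":0,"grip":-1},{"x":0.27,"y":0.01,"z":0,"spin":0,"grip":-1},{"x":0.25,"y":0.01,"z":0,"spin":0,"grip":-1},{"x":0.2,"y":0.01,"z":0,"spin":0,"grip":-1}]}}

```text
time_s: 34.58
eef_pos: [0.6284, 0.0659, 0.1332]
tool_rot: [-2.922, -1.151, 0.002]
wrist_force: [-0.3, 0.2, -0.1]
opening: 0.0393
grip_force: 60.2
```

{"name": "send_rows", "arguments": {"commands": [{"x":0,"y":0,"z":0,"spin":0,"grip":-1},{"x":0,"y":0,"z":0.1,"spin":0,"grip":-1},{"x":0,"y":0,"z":0.2,"spin":0,"grip":-1},{"x":0,"y":0,"z":0.25,"spin":0,"grip":-1},{"x":0,"y":0,"z":0.2,"spin":0,"grip":-1},{"x":0,"y":0,"z":0.12,"spin":0,"grip":-1},{"x":0,"y":0,"z":0.07,"spin":0,"grip":-1},{"x":0,"y":0,"z":0.03,"spin":0,"grip":-1},{"x":0,"y":0,"z":0,"spin":0,"grip":-1},{"x":0,"y":0,"z":0,"spin":0,"grip":-1}]}}

```text
time_s: 35.42
eef_pos: [0.6279, 0.0633, 0.0385]
tool_rot: [2.924, 1.149, 0.001]
wrist_force: [-0.8, 0.8, 0.3]
opening: 0.0393
grip_force: 60.2
```

```bash
python3 go.py 628 63.4 36;python3 mats.py | grep small
```

```text
shift [0.001 0.    0.025] yaw 42.9 t 35.4167 [627.9  63.3  38.5] j [ 0.13  0.61 -0.44  1.82  0.36  0.78 -1.32]Traceback (most recent call last):
  File "mats.py", line 9, in <module>
    b=max(blob(cv2.morphologyEx(m.astype(np.uint8),cv2.MORPH_CLOSE,np.ones((3,3)))),key=lambda b:b[1][4])[0]
      ~~~^^^^^^^^^^^^^^^^^^^^^^^^^^^^^^^^^^^^^^^^^^^^^^^^^^^^^^^^^^^^^^^^^^^^^^^^^^^^^^^^^^^^^^^^^^^^^^^^
ValueError: max() iterable argument is empty
```

{"name": "send_rows", "arguments": {"commands": [{"x":0,"y":0,"z":0.025,"spin":0,"grip":-1},{"x":0,"y":0,"z":0,"spin":0,"grip":-1},{"x":0,"y":0,"z":0,"spin":0,"grip":-0.05},{"x":0,"y":0,"z":0,"spin":0,"grip":0},{"x":0,"y":0,"z":0,"spin":0,"grip":0.05},{"x":0,"y":0,"z":0,"spin":0,"grip":0.1},{"x":0,"y":0,"z":0,"spin":0,"grip":0.2},{"x":0,"y":0,"z":0,"spin":0,"grip":0.3},{"x":0,"y":0,"z":0,"spin":0,"grip":0.4},{"x":0,"y":0,"z":0,"spin":0,"grip":0.4}]}}

```text
time_s: 36.3
eef_pos: [0.6275, 0.0633, 0.0353]
tool_rot: [-2.924, -1.15, 0.0]
wrist_force: [-1.3, -0.0, 0.1]
opening: 0.0597
grip_force: 0.0
```

{"name": "send_rows", "arguments": {"commands": [{"x":0,"y":0,"z":-0.1,"spin":0,"grip":0.5},{"x":0,"y":0,"z":-0.2,"spin":0,"grip":0.7},{"x":0,"y":0,"z":-0.3,"spin":0,"grip":0.7},{"x":0,"y":0,"z":-0.3,"spin":0,"grip":0.7},{"x":0,"y":0,"z":-0.25,"spin":0,"grip":0.7},{"x":-0.2,"y":0.2,"z":0,"spin":0,"grip":0.7},{"x":-0.25,"y":0.25,"z":0,"spin":0,"grip":0.7},{"x":-0.25,"y":0.25,"z":0,"spin":0,"grip":0.7},{"x":-0.25,"y":0.2,"z":0,"spin":0,"grip":0.7},{"x":-0.09,"y":0.1,"z":0,"spin":0,"grip":0.7}]}}

```text
time_s: 37.13
eef_pos: [0.6185, -0.0861, 0.151]
tool_rot: [2.925, 1.142, -0.001]
wrist_force: [-0.4, -0.4, 0.7]
opening: 0.0725
grip_force: 0.0
```

{"name": "send_rows", "arguments": {"commands": [{"x":0,"y":0,"z":0,"spin":0,"grip":0.7},{"x":0,"y":0,"z":0,"spin":0,"grip":0.7}]}}

```text
time_s: 37.3
eef_pos: [0.6195, -0.0813, 0.151]
tool_rot: [2.925, 1.147, 0.001]
wrist_force: [0.1, 0.9, 0.6]
opening: 0.0728
grip_force: 0.0
```

```bash
python3 go.py 619.6 -81.2 11;python3 look.py | grep -E "obj|cork" | grep -v "7[234][0-9]";python3 mats.py | grep small
```

```text
shift [ 1.0e-03 -0.0e+00  1.4e+00] yaw 42.8 t 37.3 [619.5 -81.3 151. ] j [ 0.39  0.46 -0.47  1.77  0.25  0.96 -1.01]
cork [321. 183.] 556 rect (array([628.2,  63.4]), array([77.5, 77.8]), 'long-edge dir deg 106.6') circ [627.8  63.1] 52.8
cork [258. 250.] 653 rect (array([456.7, 213. ]), array([101.7,  57.8]), 'long-edge dir deg 76.6') circ [455.4 213.5] 56.2
cork [325. 254.] 1083 rect (array([446. ,  55.7]), array([96.6, 97.9]), 'long-edge dir deg 90.0') circ [446.7  55.4] 49.9
cork [388. 255.] 557 rect (array([444.6, -95.9]), array([61.3, 62.2]), 'long-edge dir deg 90.0') circ [444.5 -95.8] 31.7
obj [257. 175.] 468 top 0.019 rect (array([636.7, 220. ]), array([61.7, 60.3]), 'long-edge dir deg 1.2') mean [636.4 219.7]
obj [321. 176.] 418 top 0.080 rect (array([626. ,  63.4]), array([40.4, 40.1]), 'long-edge dir deg 42.4') mean [626.   63.6]
obj [259. 250.] 322 top 0.014 rect (array([457.3, 210.5]), array([52.3, 33.2]), 'long-edge dir deg 76.2') mean [457.3 210.7]
obj [325. 256.] 261 top 0.087 rect (array([443.3,  55.8]), array([36.2, 36.7]), 'long-edge dir deg 90.0') mean [443.4  55.1]
obj [275. 304.] 1132 top 0.021 rect (array([336.2, 171.5]), array([124.2,  49. ]), 'long-edge dir deg 90.0') mean [333.5 168.7]
small 900 (array([444.7, -95.9]), array([76.6, 80.3]), 'long-edge dir deg 179.0') circ [444.7 -95.8] 40.3
```

Carton is within 2 mm of its mat's centre, and the small mat is at (444.7,-95.8). Last item is the dropper.

{"name": "send_rows", "arguments": {"commands": [{"x":0,"y":0,"z":0.1,"spin":0,"grip":0.7},{"x":0,"y":0,"z":0.2,"spin":0,"grip":0.7},{"x":0,"y":0,"z":0.25,"spin":0,"grip":0.7},{"x":0,"y":0,"z":0.25,"spin":0,"grip":0.7},{"x":0,"y":0,"z":0.25,"spin":0,"grip":0.7},{"x":0,"y":0,"z":0.2,"spin":0,"grip":0.7},{"x":0,"y":0,"z":0.1,"spin":0,"grip":0.7},{"x":0,"y":0,"z":0.05,"spin":0,"grip":0.7},{"x":0,"y":0,"z":0,"spin":0,"grip":0.7},{"x":0,"y":0,"z":0,"spin":0,"grip":0.7}]}}

```text
time_s: 38.23
eef_pos: [0.62, -0.0803, 0.011]
tool_rot: [2.923, 1.15, 0.001]
wrist_force: [1.1, -0.8, 0.2]
opening: 0.0723
grip_force: 0.0
```

{"name": "send_rows", "arguments": {"commands": [{"x":0,"y":0,"z":0,"spin":0,"grip":0},{"x":0,"y":0,"z":0,"spin":0,"grip":-0.3},{"x":0,"y":0,"z":0,"spin":0,"grip":-0.4},{"x":0,"y":0,"z":0,"spin":0,"grip":-1},{"x":0,"y":0,"z":0,"spin":0,"grip":-1},{"x":0,"y":0,"z":0,"spin":0,"grip":-1},{"x":0,"y":0,"z":0,"spin":0,"grip":-1},{"x":0,"y":0,"z":0,"spin":0,"grip":-1},{"x":0,"y":0,"z":0,"spin":0,"grip":-1}]}}

```text
time_s: 38.98
eef_pos: [0.6198, -0.0809, 0.0111]
tool_rot: [2.923, 1.149, 0.001]
wrist_force: [-1.5, 0.8, 7.9]
opening: 0.023
grip_force: 58.3
```

{"name": "send_rows", "arguments": {"commands": [{"x":0,"y":0,"z":-0.05,"spin":0,"grip":-1},{"x":0,"y":0,"z":-0.1,"spin":0,"grip":-1},{"x":0,"y":0,"z":-0.15,"spin":0,"grip":-1},{"x":0,"y":0,"z":-0.15,"spin":0,"grip":-1},{"x":0,"y":0,"z":-0.05,"spin":0,"grip":-1},{"x":0,"y":0,"z":0,"spin":0,"grip":-1},{"x":0,"y":0,"z":0,"spin":0,"grip":-1}]}}

```text
time_s: 39.57
eef_pos: [0.6196, -0.0809, 0.0609]
tool_rot: [2.923, 1.149, 0.001]
wrist_force: [1.2, -0.3, -1.6]
opening: 0.0227
grip_force: 58.7
```

```bash
python3 go.py 444.7 -95.8 11
```

```text
shift [-1.383 -1.083  0.497] yaw 42.9 t 39.5667 [619.6 -80.9  60.9] j [ 0.35  0.57 -0.43  1.83  0.32  0.81 -1.06]
```

{"name": "send_rows", "arguments": {"commands": [{"x":-0.1,"y":-0.08,"z":0,"spin":0,"grip":-1},{"x":-0.16,"y":-0.125,"z":0,"spin":0,"grip":-1},{"x":-0.16,"y":-0.125,"z":0,"spin":0,"grip":-1},{"x":-0.16,"y":-0.125,"z":0,"spin":0,"grip":-1},{"x":-0.16,"y":-0.125,"z":0,"spin":0,"grip":-1},{"x":-0.16,"y":-0.125,"z":0,"spin":0,"grip":-1},{"x":-0.16,"y":-0.125,"z":0,"spin":0,"grip":-1},{"x":-0.16,"y":-0.125,"z":0,"spin":0,"grip":-1},{"x":-0.16,"y":-0.13,"z":0,"spin":0,"grip":-1},{"x":0,"y":0,"z":0,"spin":0,"grip":-1}]}}

```text
time_s: 40.4
eef_pos: [0.44, -0.0958, 0.0594]
tool_rot: [-2.923, -1.148, 0.006]
wrist_force: [0.1, -0.7, -0.5]
opening: 0.0226
grip_force: 58.8
```

{"name": "send_rows", "arguments": {"commands": [{"x":0,"y":0,"z":0.1,"spin":0,"grip":-1},{"x":0,"y":0,"z":0.15,"spin":0,"grip":-1},{"x":0,"y":0,"z":0.12,"spin":0,"grip":-1},{"x":0,"y":0,"z":0.07,"spin":0,"grip":-1},{"x":0,"y":0,"z":0.03,"spin":0,"grip":-1},{"x":0,"y":0,"z":0,"spin":0,"grip":-1},{"x":0,"y":0,"z":0,"spin":0,"grip":-1}]}}

```text
time_s: 40.98
eef_pos: [0.4448, -0.0951, 0.0133]
tool_rot: [-2.923, -1.15, 0.0]
wrist_force: [0.5, -0.8, -0.7]
opening: 0.0229
grip_force: 58.8
```

```bash
python3 go.py 444.7 -95.8 11
```

```text
shift [-0.006  0.005  0.023] yaw 42.9 t 40.9833 [444.8 -95.1  13.3] j [ 0.43  0.44 -0.42  2.23  0.35  0.53 -1.09]
```

{"name": "send_rows", "arguments": {"commands": [{"x":0,"y":0,"z":0.022,"spin":0,"grip":-1},{"x":0,"y":0,"z":0,"spin":0,"grip":-1},{"x":0,"y":0,"z":0,"spin":0,"grip":-0.45},{"x":0,"y":0,"z":0,"spin":0,"grip":-0.4},{"x":0,"y":0,"z":0,"spin":0,"grip":-0.35},{"x":0,"y":0,"z":0,"spin":0,"grip":-0.3},{"x":0,"y":0,"z":0,"spin":0,"grip":-0.2},{"x":0,"y":0,"z":0,"spin":0,"grip":-0.1},{"x":0,"y":0,"z":0,"spin":0,"grip":0},{"x":0,"y":0,"z":0,"spin":0,"grip":0.1}]}}

```text
time_s: 41.82
eef_pos: [0.4445, -0.0953, 0.0111]
tool_rot: [-2.924, -1.15, 0.0]
wrist_force: [0.1, 0.2, 0.7]
opening: 0.047
grip_force: 0.0
```

{"name": "send_rows", "arguments": {"commands": [{"x":0,"y":0,"z":-0.1,"spin":0,"grip":0.2},{"x":0,"y":0,"z":-0.2,"spin":0,"grip":0.2},{"x":0,"y":0,"z":-0.3,"spin":0,"grip":0.2},{"x":0,"y":0,"z":-0.3,"spin":0,"grip":0.2},{"x":0,"y":0,"z":-0.3,"spin":0,"grip":0.2},{"x":0,"y":0,"z":-0.2,"spin":0,"grip":0.2},{"x":-0.08,"y":0.28,"z":0,"spin":0,"grip":0.2},{"x":-0.08,"y":0.28,"z":0,"spin":0,"grip":0.2},{"x":-0.08,"y":0.28,"z":0,"spin":0,"grip":0.2},{"x":-0.08,"y":0.28,"z":0,"spin":0,"grip":0.2}]}}

```text
time_s: 42.65
eef_pos: [0.4977, -0.2003, 0.1523]
tool_rot: [2.923, 1.15, 0.001]
wrist_force: [0.2, 0.0, -0.8]
opening: 0.0514
grip_force: 0.0
```

{"name": "send_rows", "arguments": {"commands": [{"x":-0.08,"y":0.28,"z":0,"spin":0,"grip":0.2},{"x":-0.08,"y":0.28,"z":0,"spin":0,"grip":0.2},{"x":0,"y":0,"z":0,"spin":0,"grip":0.2},{"x":0,"y":0,"z":0,"spin":0,"grip":0.2}]}}

```text
time_s: 42.98
eef_pos: [0.5238, -0.2521, 0.1514]
tool_rot: [-2.924, -1.147, -0.0]
wrist_force: [-1.0, 0.9, -0.5]
opening: 0.0516
grip_force: 0.0
```

```bash
python3 look.py | grep -E "obj|cork" | grep -v "7[234][0-9]"; python3 - <<'E'
from h import *
c=camera("side");cv2.imwrite("pics/s4.png",cv2.resize(c["pixels"][120:310,230:510],None,fx=2.5,fy=2.5))
E
```

```text
cork [321. 183.] 553 rect (array([628.1,  63.3]), array([77.2, 77.6]), 'long-edge dir deg 106.7') circ [627.8  63.1] 52.8
cork [258. 250.] 651 rect (array([456.6, 213. ]), array([101.7,  57.6]), 'long-edge dir deg 76.6') circ [455.4 213.5] 56.2
cork [325. 254.] 1080 rect (array([446. ,  55.7]), array([96.6, 97.9]), 'long-edge dir deg 90.0') circ [446.7  55.3] 49.8
cork [388. 255.] 470 rect (array([444.6, -95.9]), array([61.3, 62.2]), 'long-edge dir deg 90.0') circ [444.5 -95.8] 31.7
obj [257. 175.] 465 top 0.019 rect (array([636.7, 220. ]), array([61.6, 60.3]), 'long-edge dir deg 1.2') mean [636.7 219.9]
obj [321. 176.] 419 top 0.079 rect (array([625.9,  63.7]), array([40.4, 40.3]), 'long-edge dir deg 41.7') mean [625.9  63.6]
obj [259. 250.] 322 top 0.014 rect (array([457.5, 210.3]), array([52.5, 33.8]), 'long-edge dir deg 76.2') mean [457.1 210.4]
obj [325. 256.] 262 top 0.087 rect (array([443.3,  55.8]), array([36.2, 36.7]), 'long-edge dir deg 90.0') mean [443.3  55.1]
obj [390. 255.] 119 top 0.059 rect (array([444.7, -94. ]), array([20.1, 20. ]), 'long-edge dir deg 88.7') mean [443.8 -94.3]
obj [275. 304.] 1132 top 0.021 rect (array([336.2, 171.5]), array([124.1,  49. ]), 'long-edge dir deg 90.0') mean [333.4 168.9]
```

View pics/s4.png

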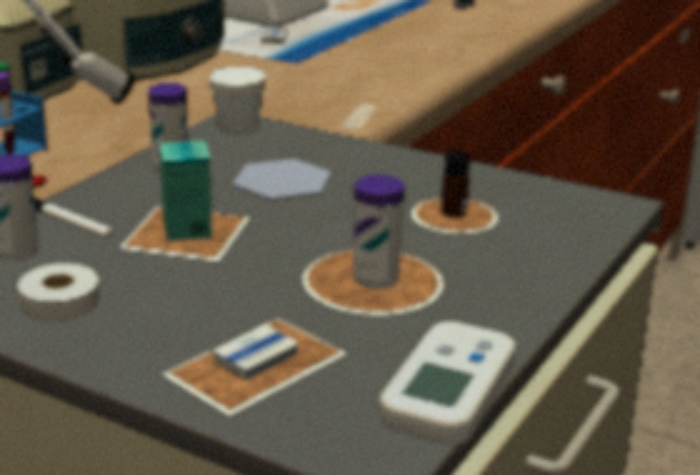

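All four stand upright on their own mats within about 3 mm of centre: carton (187,190), dropper (455,185), canister (378,235), slides (256,348). The tape hasn't moved.

```bash
python3 -c "
from bench import r
print(r.job_done())"
```

```text
the job is handed in; nothing more can be done
None
```

The job is handed in: by the last camera check all four supplies stand upright and released, each within about 4 mm of its own mat's centre, and the tape has not moved; the hand-in returned no verdict.

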